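Stand a marionette yoke in its swivel cradle

ROBOT

A 6-joint arm with a two-finger parallel gripper is mounted at the origin on the work surface. World frame = base frame: x ahead of the robot, y to its left, z up, the work surface at z = 0. Lengths are in mm, angles in degrees, forces in N, time in s.
With the tool pointing down it reaches from about 300 to 850 mm from the base axis. Payload 4.2 kg.
Tool frame: the origin (TCP) lies at the very end of the fingers, on their centre line; the grasp point (between the pads) lies 19 mm behind it (env.grasp_offset is the distance from the TCP to the grasp point, in mm); z points along the fingers, y is the line along which they close (so a half turn about z gives the same grasp; the last joint's range is limited). The gripper opens to 91 mm and grips with 3 to 60 N. Pads are 32 mm wide; open, the fingers measure 118 mm over their backs; the gripper's body (76 mm by 178 mm) begins 60 mm behind the grasp point.
Start: joints at [64.229, 18.312, 89.639, -0, 72.044, -1.146], TCP at [239.6, 522.719, 213.976] pointing down, gripper open.
Joint ranges: [-177.97, 177.97], [-48.28, 115.42], [12.27, 149.76], [-77.06, 257.06], [2.81, 150.46], [-146.56, 146.56]. Speed limits (degrees/s): [147.25, 147.25, 180, 180, 180, 180].

INTERFACE

Orientations are given as [roll, pitch, yaw] about the fixed x, y, z axes, in that order (R = Rz(yaw) Ry(pitch) Rx(roll)).
In Python, from workcell import env gives the robot as it stands. The module is installed in compiled form; this text tells all that it offers.
- The arm moves only by the tool send_rows, never from a script. Its argument "motion" is a list of rows, each an object of numbers: "tx", "ty", "tz": the shift along the tool's x, y, z in units of 500 mm (1.0 is 500 mm); "rx", "ry", "rz": the turn, a rotation vector about the tool's x, y, z in units of 30 degrees (1.0 is 30 degrees); "gripper": the closure, from -1 (fully open) to 1 (shut). In form: [{"tx": .., "ty": .., "tz": .., "rx": .., "ry": .., "rz": .., "gripper": ..}, ...]. A call has 1 to 12 rows; each row shifts and turns the commanded pose from where the row before left it, along the tool's axes as they then stand; what a row does not reach is not made up. A row lasts 1/8 s, in which the tool goes at most 62.5 mm and 10.7 degrees, less where a joint would pass 70% of its speed; a pose out of reach is approached as far as the arm can. A call with a number of a shift or a turn outside -1 to 1 is refused whole. A call with a gripper value outside its range is refused whole. The fingers move at their own pace and stop on an object; "grip_force" is the grip in N (left out, the last holds). Time passes only in rows, so rows that do not move let the fingers close. It gives the time, the measured TCP pose, the force, the opening and the grip force at its end, in the units of the state.
- env.state(): the state, without advancing time (a new reading comes with each control period).
- env.grab_frame(name): name is "side" or "top" or "wrist"; returns a dict with "frame" (480x640x3 uint8, red, green, blue), "vertical_fov" (degrees; the focal length in pixels is half the picture's height over the tangent of half this angle, whatever the lens; pixels are square), "cx", "cy" (the principal point, pixels), "rvec" (rotation vector, rad) and "tvec" (3), from world to camera coordinates, as OpenCV has them; the wrist camera has in their place "T_tool_cam" (4x4, takes a point from camera to tool coordinates, whose origin is the TCP and whose axes are the flange's). Camera axes: x right, y down, z forward; pixel columns grow to the right and rows downward; lengths in mm; the calibration is good to about 2 mm. The wrist camera is an equidistant fisheye: a pixel r from the principal point sees the ray r / f radians off the axis. A picture is of the moment at which its call begins: read the wrist's pose just before it. There is no depth.
- env.job_done(): hands the job in; it is judged then, once.
The state is a dict: "time_s": time; "qpos": joint angles; "qvel": joint speeds; "effort": joint torques, N m; "ee_pos": TCP position; "ee_rot": TCP orientation; "force": force on the tool from outside, world axes, zero at the start; "torque": the same for the moment, N m; "gripper_width": finger opening in mm; "gripper_force": force on a finger pad.
Only numpy, scipy, OpenCV 4.12 (cv2) and the standard library are available. Lean on these libraries where they do the work, as an engineer would, in place of code of your own. Each camera call takes 0.05 s, during which the arm holds its last target. There are 200 camera calls.

TASK

The marionette's bent wooden yoke lies flat on the wooden block. Turn it crown up and set it in the stringing cradle, its round pin in the V notch and its flat tongue fully down in the slot of the swivel jaw, so that it stands there by itself; it may lean as the jaw leans. Keep hold of it until both ends are fully home, do not let it drop in; work gently on the cradle and leave the glue jar, the puppet foot and the blue tin where they are.

Things in the scene. Friction and masses are not known exactly. Their poses are not given: they have to be found in the camera images.
- yoke_mid (a point): Middle of the U-shaped yoke, on its mid-plane between the legs: the point to grasp at, across both legs (60 mm over their outer faces). Axes as yoke; crown's outer face at x = -50 mm, common axis of the two ends at x = +52 mm. Starts about 36 mm above the table; the legs overhang the block's long sides by about 5 mm, so both outer faces are free.
- yoke: Pale wooden U, members 12 mm thick, about 110 g, centre of mass within 10 mm of yoke_mid. Origin on the common axis of pin and tongue, on the mid-line, 6 mm from the leg ends. +x runs along the legs from the crown to the ends, y across, z normal to the flat of the U. Starts flat on the block, z up, crown roughly towards -y of the world.
- yoke_pin (a point): Point in the round steel pin that sticks out sideways (+y of the yoke) at the leg ends: 12 mm diameter, 32 mm long, this point 46 mm from the yoke's mid-line. Axes as the yoke's.
- yoke_tongue (a point): Point in the flat steel tongue that sticks out on the other side (-y of the yoke), coaxial with the pin: 6 mm thick (along yoke z), 24 mm wide (along yoke x), 22 mm long; this point 42 mm from the yoke's mid-line. Axes as the yoke's.
- block: Fixed wooden block 130 x 50 x 30 mm high under the yoke; origin under its centre, x along its length.
- cradle: Fixed stringing cradle: plywood base 100 x 170 x 18 mm, aluminium V notch on a post at its -y end, swivel jaw at its +y end (76 mm between them). Origin on the table under the middle between notch and slot; y points from notch to jaw, roughly away from the robot; z up. Support axis 80 mm above the table. A board 44 mm wide, top 88 mm above the table, carries the jaw, its face 58 mm from the middle.
- notch (a point): Middle of the V notch (90 degrees, open upwards, 16 mm thick along cradle y, 46 mm from the cradle's middle): the pin's axis passes through this point when home. The arms of the V reach 15 mm above it.
- slot (a point): Middle of the jaw's slot, on the swivel axis (along cradle y); home position of the tongue's axis. Slot 8 mm wide, floor 12 mm below, flared mouth up to 19 mm above, 16 mm thick. The jaw swivels stiffly (0.5 N m) and starts turned up to 0.36 rad either way; no reading of it, axes here are the cradle's. The tongue stops too high unless turned to suit the slot within about 0.1 rad.
- glue: Glue jar, bystander, 48 mm diameter, 75 mm high; origin under its centre.
- foot: Carved puppet foot with a black sole, bystander, 75 x 30 x 52 mm high; origin under its centre.
- tin: Open blue tin, bystander, 85 x 85 x 50 mm; origin under its centre.
There are look-alikes about, which are no part of the job. Of the things that look like the yoke, the middle-sized one is meant.

How it is judged:
By the outcome, as a careful person would: the job done as asked, in the order asked, and still so for the second after the job is handed in, with the robot touching nothing.
It also fails if it takes over 64 s, if anything falls off the work surface, if the arm or the gripper's body presses on something with over 40 N, if the wrist force passes 120 N, or if a joint passes its speed limit or range.

## Working session

There is one attempt and no reset: what is moved stays moved. The work goes in short steps, Python scripts to look and compute and a tool call to move; the robot and the scene stay as the last step left them, time stands still between calls to the robot, and variables do not carry over. Pictures are saved under pics/ and viewed, at most 13 in all, crops included, and the job is handed in when it is done.

Besides the shell and the picture viewer there is one more tool, called after ">>>" by a JSON object that holds its "api" and its "payload". send_rows: Moves the arm, as the interface text tells. Shifts and turns lie within -1 to 1; 1 stands for 500 mm of shift or 30 degrees of turn. Its arguments: {"type":"object","properties":{"motion":{"type":"array"},"grip_force":{"type":"number"}},"required":["motion"]}

```bash
mkdir -p pics; cat > h.py <<'E'
import numpy as np, cv2
from scipy.spatial.transform import Rotation as R
from workcell import env
def grab(n,save=None):
    s=env.state(); g=env.grab_frame(n); g['s']=s
    if save: cv2.imwrite('pics/'+save,g['frame'][:,:,::-1])
    return g
def cam(g):
    f=g['frame'].shape[0]/2/np.tan(np.radians(g['vertical_fov'])/2)
    return f,np.array([[f,0,g['cx']],[0,f,g['cy']],[0,0,1]])
def tool(s): 
    return R.from_euler('xyz',s['ee_rot'],degrees=True).as_matrix(),np.array(s['ee_pos'])
def ray(g,uv):
    f,K=cam(g); uv=np.array(uv,float)
    if 'rvec' in g:
        Rm=cv2.Rodrigues(np.array(g['rvec'],float))[0]; t=np.array(g['tvec'],float).ravel()
        d=np.linalg.solve(K,[*uv,1]); return -Rm.T@t, Rm.T@d
    Rt,p=tool(g['s']); T=np.array(g['T_tool_cam'])
    v=uv-[g['cx'],g['cy']]; r=np.hypot(*v); a=r/f
    d=np.array([*(np.sin(a)*v/max(r,1e-9)),np.cos(a)])
    return Rt@T[:3,3]+p, Rt@T[:3,:3]@d
def onz(g,uv,z):
    o,d=ray(g,uv); return (o+d*(z-o[2])/d[2]).round(1)
def proj(g,P):
    P=np.atleast_2d(np.array(P,float)); f,K=cam(g)
    if 'rvec' in g: return cv2.projectPoints(P,np.array(g['rvec'],float),np.array(g['tvec'],float),K,None)[0].reshape(-1,2)
    Rt,p=tool(g['s']); T=np.array(g['T_tool_cam'])
    c=((P-p)@Rt-T[:3,3])@T[:3,:3]; r=np.hypot(c[:,0],c[:,1]); a=np.arctan2(r,c[:,2])
    return c[:,:2]/r[:,None]*(f*a)[:,None]+[g['cx'],g['cy']]
E
python3 - <<'E'
from h import *
for n in ('top','side','wrist'):
    g=grab(n,n+'0.png'); o,d=ray(g,(g['cx'],g['cy'])); print(n,o.round(),d.round(2),cam(g)[0])
print(env.state(),env.grasp_offset)
E
```

```text
top [ 384.  -10. 1015.] [ 0.18  0.01 -0.98] 455.55493583633415
side [396. 613. 746.] [ 0.17 -0.68 -0.72] 442.3498999120852
wrist [180. 551. 383.] [ 0.22 -0.1  -0.97] 371.64829954431775
{'time_s': 0.15, 'qpos': array([ 6.42297950e+01,  1.83429479e+01,  8.96881182e+01, -2.31122143e-03,
        7.20434148e+01, -1.14607681e+00]), 'qvel': array([ 0.09113706, -0.10078948, -0.18024371, -0.12327734,  0.12690177,
       -0.02680191]), 'effort': array([ 3.91297854e-04, -4.12775552e+01, -2.32155114e+01,  7.27256527e-02,
        4.32815845e-02, -9.19956096e-05]), 'ee_pos': array([239.43786675, 522.38061425, 213.33133648]), 'ee_rot': array([-1.79925490e+02,  7.07547386e-04,  1.55376586e+02]), 'force': array([ 0.32650164,  0.38206616, -0.21202709]), 'torque': array([ 0.04142754, -0.01352197, -0.02844529]), 'gripper_force': 0.0, 'gripper_width': 91.17808750430314} 18.8
```

View pics/top0.png

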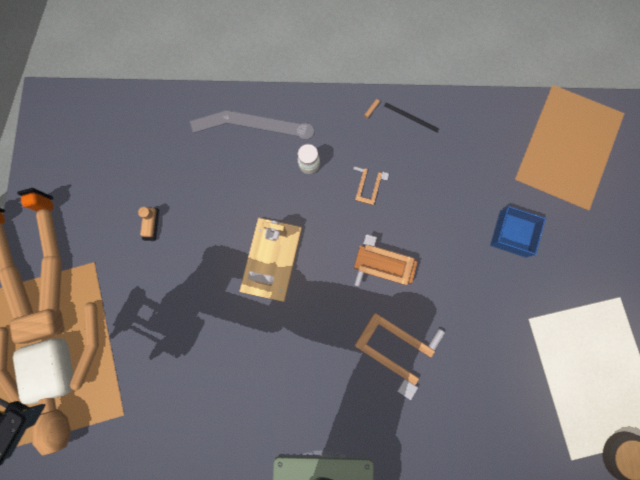

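View pics/side0.png

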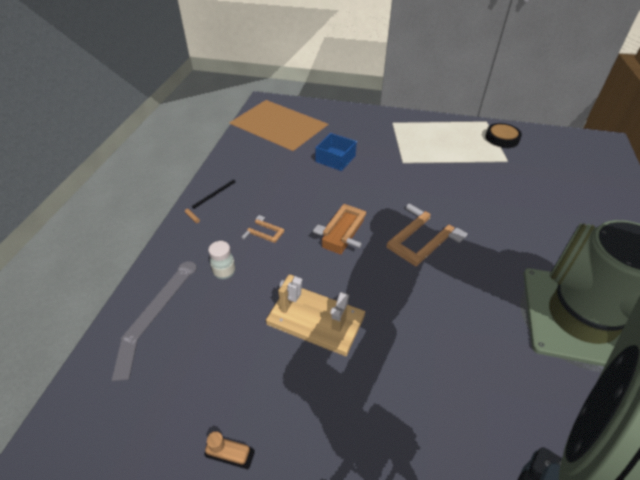

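The top view shows three U shapes: a small one at (370,187), the middle one on its block at (385,262) and a large one at (397,350). The middle yoke has its tongue at (370,241), pin at (360,275) and crown at right. The cradle is at (270,260), with its jaw at (272,232) and notch at (262,278). I'll get coarse positions, then move the wrist camera closer.

```bash
python3 - <<'E'
from h import *
g=grab('top')
for n,uv,z in (('yokecrown',(414,267),36),('tongue',(370,240),36),('pin',(360,275),36),('block',(386,264),30),('jaw',(272,232),90),('notch',(262,278),85),('glue',(309,160),40),('base1',(262,218),18),('base2',(302,226),18),('base3',(285,300),18),('base4',(241,292),18)):
    print(n,onz(g,uv,z))
w=grab('wrist'); print(np.array(w['T_tool_cam']).round(2), w['cx'],w['cy'])
E
```

```text
yokecrown [ 502.  -186.1   36. ]
tongue [559.  -90.7  36. ]
pin [482.  -69.8  36. ]
block [ 507.9 -126.4   30. ]
jaw [561.5 116.7  90. ]
notch [466.3 133.5  85. ]
glue [737.7  48.   40. ]
base1 [606.9 150.5  18. ]
base2 [590.6  60.1  18. ]
base3 [425.6  91.4  18. ]
base4 [440.6 188.1  18. ]
[[  -0.     -0.97   -0.24   66.4 ]
 [   1.      0.     -0.      1.15]
 [   0.     -0.24    0.97 -169.8 ]
 [   0.      0.      0.      1.  ]] 326.2436098005745 237.44353783085722
```

```bash
cat >> h.py <<'E'
def Rtool(yk,tau,final,lean=0):
    "tool rotation at grasp (yoke yaw yk, tilt tau towards yoke +x), or final with cradle-y yaw given in final"
    if final is None:
        Y=R.from_euler('z',yk,degrees=True)                       # yoke frame
    else:
        Y=R.from_euler('z',final,degrees=True)*R.from_euler('y',lean,degrees=True)*R.from_matrix(np.array([[0,0,-1],[0,-1,0],[-1,0,0]]).T.astype(float)) # cols: x=-z,y=-y,z=-x
    T=R.from_matrix(np.array([[1,0,0],[0,-1,0],[0,0,-1]],float))  # tool in yoke: x=x, y=-y, z=-z
    return Y*R.from_euler('y',-tau,degrees=True)*T
def wr(Rm,j1,fa):
    M=(R.from_euler('z',j1,degrees=True)*R.from_euler('y',fa,degrees=True)).inv()*Rm*R.from_euler('z',-90,degrees=True)
    e=M.as_euler('ZYZ',degrees=True); return e
E
python3 - <<'E'
from h import *
for tau in (20,40,55):
    A=Rtool(80,tau,None); z=A.as_matrix()[:,2]; print('grasp',tau,z.round(2),A.as_euler('xyz',degrees=True).round())
    w=np.array([515,-130,36])-z*200; j1=np.degrees(np.arctan2(w[1],w[0]))
    for fa in (95,115): print('   ',j1.round(),fa,wr(A,j1,fa).round())
    for lean in (-20,0,20):
        A=Rtool(0,tau,-100+90-0,lean) if 0 else Rtool(0,tau,-10-90+0,lean) if 0 else Rtool(0,tau,-100,lean)
        z=A.as_matrix()[:,2]; print('final',tau,lean,z.round(2))
        w=np.array([515,124,132])-z*200; j1=np.degrees(np.arctan2(w[1],w[0]))
        for fa in (95,115): print('   ',w.round(),j1.round(),fa,wr(A,j1,fa).round())
E
```

```text
grasp 20 [ 0.06  0.34 -0.94] [180. -20.  80.]
    -21.0 95 [ 20.  89. -12.]
    -21.0 115 [ 21.  70. -19.]
final 20 -20 [-0.17 -0.98  0.  ]
    [550. 321. 132.] 30.0 95 [-86. 130.   7.]
    [550. 321. 132.] 30.0 115 [-70. 126.  31.]
final 20 0 [-0.16 -0.93 -0.34]
    [548. 309. 200.] 29.0 95 [-62. 124.  21.]
    [548. 309. 200.] 29.0 115 [-52. 113.  40.]
final 20 20 [-0.13 -0.75 -0.64]
    [542. 275. 261.] 27.0 95 [-42. 114.  30.]
    [542. 275. 261.] 27.0 115 [-38.  98.  43.]
grasp 40 [ 0.11  0.63 -0.77] [180. -40.  80.]
    -28.0 95 [ 38.  97. -17.]
    -28.0 115 [ 38.  81. -29.]
final 40 -20 [-0.16 -0.93 -0.34]
    [548. 309. 200.] 29.0 95 [-62. 124.  21.]
    [548. 309. 200.] 29.0 115 [-52. 113.  40.]
final 40 0 [-0.13 -0.75 -0.64]
    [542. 275. 261.] 27.0 95 [-42. 114.  30.]
    [542. 275. 261.] 27.0 115 [-38.  98.  43.]
final 40 20 [-0.09 -0.49 -0.87]
    [532. 222. 305.] 23.0 95 [-25. 101.  31.]
    [532. 222. 305.] 23.0 115 [-25.  83.  40.]
grasp 55 [ 0.14  0.81 -0.57] [180. -55.  80.]
    -31.0 95 [ 52. 104. -16.]
    -31.0 115 [ 50.  91. -32.]
final 55 -20 [-0.14 -0.81 -0.57]
    [543. 285. 247.] 28.0 95 [-46. 117.  28.]
    [543. 285. 247.] 28.0 115 [-42. 102.  43.]
final 55 0 [-0.1  -0.56 -0.82]
    [535. 237. 296.] 24.0 95 [-29. 104.  31.]
    [535. 237. 296.] 24.0 115 [-28.  87.  41.]
final 55 20 [-0.04 -0.25 -0.97]
    [524. 175. 325.] 18.0 95 [-13.  92.  29.]
    [524. 175. 325.] 18.0 115 [-14.  73.  33.]
```

```bash
cat >> h.py <<'E'
def rows(pos,rot,n,grip=None,start=None,piv=None):
    "uniform rows from current (or start) pose to (pos, Rotation); piv: tool-frame point that goes straight"
    if start is None: s=env.state(); p0=np.array(s['ee_pos']); R0=R.from_euler('xyz',s['ee_rot'],degrees=True)
    else: p0,R0=start
    piv=np.zeros(3) if piv is None else np.array(piv)
    pos=np.array(pos,float); dv=(R0.inv()*rot).as_rotvec(); a=p0+R0.apply(piv); b=pos+rot.apply(piv); out=[]
    p,q=p0,R0
    for i in range(1,n+1):
        qt=R0*R.from_rotvec(dv*i/n); pt=a+(b-a)*i/n-qt.apply(piv)
        t=(q.inv().apply(pt-p)/500).round(3); r=(np.degrees((q.inv()*qt).as_rotvec())/30).round(3)
        d={k:float(v) for k,v in zip(('tx','ty','tz','rx','ry','rz'),[*t,*r]) if v}
        if grip is not None: d['gripper']=grip
        out.append(d); p=p+q.apply(t*500); q=q*R.from_rotvec(np.radians(r*30))
    import json; print(json.dumps(out)); print('end',p.round(1),q.as_euler('xyz',degrees=True).round(2)); return p,q
def down(yaw): return R.from_euler('xyz',[180,0,yaw],degrees=True)
E
python3 - <<'E'
from h import *
rows([480,0,260],down(80),11)
E
```

```text
[{"tx": -0.079, "ty": -0.068, "tz": -0.008, "rz": 0.228}, {"tx": -0.087, "ty": -0.058, "tz": -0.009, "rz": 0.229}, {"tx": -0.093, "ty": -0.048, "tz": -0.008, "rz": 0.228}, {"tx": -0.099, "ty": -0.036, "tz": -0.009, "rz": 0.229}, {"tx": -0.101, "ty": -0.024, "tz": -0.008, "ry": 0.001, "rz": 0.228}, {"tx": -0.104, "ty": -0.011, "tz": -0.008, "rx": -0.001, "rz": 0.228}, {"tx": -0.105, "ty": 0.001, "tz": -0.009, "rz": 0.229}, {"tx": -0.104, "ty": 0.013, "tz": -0.008, "rz": 0.228}, {"tx": -0.101, "ty": 0.025, "tz": -0.009, "rz": 0.229}, {"tx": -0.098, "ty": 0.038, "tz": -0.008, "rz": 0.228}, {"tx": -0.092, "ty": 0.049, "tz": -0.009, "rz": 0.228}]
end [480.1   0.  260.2] [-179.99    0.     80.01]
```

>>> {"api": "send_rows", "payload": {"motion": [{"tx": -0.079, "ty": -0.068, "tz": -0.008, "rz": 0.228}, {"tx": -0.087, "ty": -0.058, "tz": -0.009, "rz": 0.229}, {"tx": -0.093, "ty": -0.048, "tz": -0.008, "rz": 0.228}, {"tx": -0.099, "ty": -0.036, "tz": -0.009, "rz": 0.229}, {"tx": -0.101, "ty": -0.024, "tz": -0.008, "rz": 0.228}, {"tx": -0.104, "ty": -0.011, "tz": -0.008, "rz": 0.228}, {"tx": -0.105, "ty": 0.001, "tz": -0.009, "rz": 0.229}, {"tx": -0.104, "ty": 0.013, "tz": -0.008, "rz": 0.228}, {"tx": -0.101, "ty": 0.025, "tz": -0.009, "rz": 0.229}, {"tx": -0.098, "ty": 0.038, "tz": -0.008, "rz": 0.228}, {"tx": -0.092, "ty": 0.049, "tz": -0.009, "rz": 0.228}, {}]}}

```text
invalid input at $.motion[0]: expected keys tx, ty, tz, rx, ry, rz, gripper
```

```bash
python3 - <<'E'
from h import *
import pickle
g=grab('wrist'); pickle.dump({k:(v if k!='s' else dict(v)) for k,v in g.items()},open('w1.pkl','wb'))
im=g['frame'][:,:,::-1].copy(); cv2.imwrite('pics/w1.png',cv2.resize(im,(800,600),interpolation=cv2.INTER_CUBIC)); s=g['s']
print(s['ee_pos'],s['ee_rot'],s['time_s'])
print(proj(g,[[520,-130,36],[515,124,80]]))
E
```

```text
[239.50661985 522.4928949  213.59368188] [-1.79955424e+02 -1.76565981e-03  1.55372463e+02] 0.25
[[ 78.19402107 493.86926643]
 [158.59607811 505.26812351]]
```

View pics/w1.png

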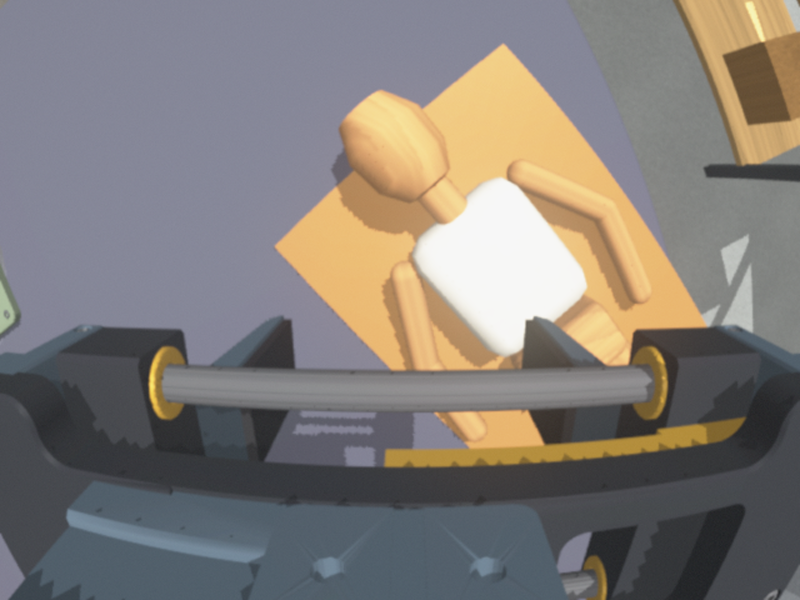

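The rows were refused because every key must be given, so the arm hasn't moved. This picture is still the start view: puppet at centre, fingers along the bottom, and image-up is tool +x. I'll view the cradle along its own y axis, from the robot's side.

```bash
sed -i "s/\[\*t,\*r\]) if v}/[*t,*r])}/; s/d\['gripper'\]=grip/d['gripper']=grip/; s/grip=None,start/grip=-1,start/" h.py
cat >> h.py <<'E'
def tilt(yaw,t): return R.from_euler('z',yaw,degrees=True)*R.from_euler('y',-t,degrees=True)*R.from_matrix(np.diag([1.,-1,-1]))
E
python3 - <<'E'
from h import *
p=rows([420,250,230],down(75),8)
rows([400,135,175],tilt(-10,33),12,start=p)
E
```

```text
[{"tx": -0.069, "ty": -0.043, "tz": -0.004, "rx": -0.0, "ry": 0.0, "rz": 0.335, "gripper": -1}, {"tx": -0.076, "ty": -0.03, "tz": -0.004, "rx": -0.0, "ry": 0.0, "rz": 0.335, "gripper": -1}, {"tx": -0.08, "ty": -0.017, "tz": -0.004, "rx": -0.0, "ry": 0.0, "rz": 0.335, "gripper": -1}, {"tx": -0.082, "ty": -0.002, "tz": -0.004, "rx": -0.0, "ry": 0.0, "rz": 0.335, "gripper": -1}, {"tx": -0.081, "ty": 0.011, "tz": -0.004, "rx": -0.0, "ry": 0.001, "rz": 0.335, "gripper": -1}, {"tx": -0.077, "ty": 0.026, "tz": -0.004, "rx": -0.0, "ry": -0.0, "rz": 0.334, "gripper": -1}, {"tx": -0.072, "ty": 0.039, "tz": -0.004, "rx": -0.001, "ry": -0.0, "rz": 0.335, "gripper": -1}, {"tx": -0.064, "ty": 0.051, "tz": -0.005, "rx": 0.0, "ry": -0.0, "rz": 0.335, "gripper": -1}]
end [420.  250.2 230.2] [179.99  -0.    75.01]
[{"tx": -0.019, "ty": 0.002, "tz": 0.009, "rx": -0.068, "ry": 0.074, "rz": 0.229, "gripper": -1}, {"tx": -0.02, "ty": 0.004, "tz": 0.009, "rx": -0.068, "ry": 0.074, "rz": 0.229, "gripper": -1}, {"tx": -0.019, "ty": 0.005, "tz": 0.008, "rx": -0.068, "ry": 0.074, "rz": 0.229, "gripper": -1}, {
[... 219 characters left out ...]
 "tz": 0.007, "rx": -0.068, "ry": 0.074, "rz": 0.229, "gripper": -1}, {"tx": -0.016, "ty": 0.014, "tz": 0.007, "rx": -0.068, "ry": 0.074, "rz": 0.229, "gripper": -1}, {"tx": -0.014, "ty": 0.014, "tz": 0.006, "rx": -0.068, "ry": 0.074, "rz": 0.229, "gripper": -1}, {"tx": -0.013, "ty": 0.017, "tz": 0.007, "rx": -0.068, "ry": 0.074, "rz": 0.23, "gripper": -1}, {"tx": -0.011, "ty": 0.017, "tz": 0.006, "rx": -0.067, "ry": 0.074, "rz": 0.229, "gripper": -1}, {"tx": -0.009, "ty": 0.018, "tz": 0.007, "rx": -0.068, "ry": 0.074, "rz": 0.229, "gripper": -1}, {"tx": -0.007, "ty": 0.019, "tz": 0.008, "rx": -0.068, "ry": 0.074, "rz": 0.229, "gripper": -1}]
end [400.  135.1 174.8] [-179.99  -33.    -10.01]
```

>>> {"api": "send_rows", "payload": {"motion": [{"tx": -0.069, "ty": -0.043, "tz": -0.004, "rx": 0, "ry": 0, "rz": 0.335, "gripper": -1}, {"tx": -0.076, "ty": -0.03, "tz": -0.004, "rx": 0, "ry": 0, "rz": 0.335, "gripper": -1}, {"tx": -0.08, "ty": -0.017, "tz": -0.004, "rx": 0, "ry": 0, "rz": 0.335, "gripper": -1}, {"tx": -0.082, "ty": -0.002, "tz": -0.004, "rx": 0, "ry": 0, "rz": 0.335, "gripper": -1}, {"tx": -0.081, "ty": 0.011, "tz": -0.004, "rx": 0, "ry": 0, "rz": 0.335, "gripper": -1}, {"tx": -0.077, "ty": 0.026, "tz": -0.004, "rx": 0, "ry": 0, "rz": 0.335, "gripper": -1}, {"tx": -0.072, "ty": 0.039, "tz": -0.004, "rx": 0, "ry": 0, "rz": 0.335, "gripper": -1}, {"tx": -0.064, "ty": 0.051, "tz": -0.005, "rx": 0, "ry": 0, "rz": 0.335, "gripper": -1}]}}

```text
time_s: 1.3
ee_pos: [420.6, 249.1, 230.5]
ee_rot: [180.0, -0.0, 74.6]
force: [0.0, 0.9, -0.1]
gripper_width: 91.3
gripper_force: 0.0
```

>>> {"api": "send_rows", "payload": {"motion": [{"tx": -0.019, "ty": 0.002, "tz": 0.009, "rx": -0.068, "ry": 0.074, "rz": 0.229, "gripper": -1}, {"tx": -0.02, "ty": 0.004, "tz": 0.009, "rx": -0.068, "ry": 0.074, "rz": 0.229, "gripper": -1}, {"tx": -0.019, "ty": 0.005, "tz": 0.008, "rx": -0.068, "ry": 0.074, "rz": 0.229, "gripper": -1}, {"tx": -0.019, "ty": 0.008, "tz": 0.007, "rx": -0.067, "ry": 0.074, "rz": 0.229, "gripper": -1}, {"tx": -0.018, "ty": 0.01, "tz": 0.007, "rx": -0.068, "ry": 0.074, "rz": 0.229, "gripper": -1}, {"tx": -0.016, "ty": 0.011, "tz": 0.007, "rx": -0.068, "ry": 0.074, "rz": 0.229, "gripper": -1}, {"tx": -0.016, "ty": 0.014, "tz": 0.007, "rx": -0.068, "ry": 0.074, "rz": 0.229, "gripper": -1}, {"tx": -0.014, "ty": 0.014, "tz": 0.006, "rx": -0.068, "ry": 0.074, "rz": 0.229, "gripper": -1}, {"tx": -0.013, "ty": 0.017, "tz": 0.007, "rx": -0.068, "ry": 0.074, "rz": 0.23, "gripper": -1}, {"tx": -0.011, "ty": 0.017, "tz": 0.006, "rx": -0.067, "ry": 0.074, "rz": 0.229, "gripper": -1}, {"tx": -0.009, "ty": 0.018, "tz": 0.007, "rx": -0.068, "ry": 0.074, "rz": 0.229, "gripper": -1}, {"tx": -0.007, "ty": 0.019, "tz": 0.008, "rx": -0.068, "ry": 0.074, "rz": 0.229, "gripper": -1}]}}

```text
time_s: 2.8
ee_pos: [409.4, 111.7, 190.5]
ee_rot: [-178.8, -30.7, -8.8]
force: [0.3, 0.3, 0.5]
gripper_width: 91.0
gripper_force: 0.0
```

```bash
cat >> h.py <<'E'
import pickle
def shot(n,name):
    g=grab(n); pickle.dump(g,open(name+'.pkl','wb')); return g
def crop(g,c,w,out):
    h=w*3//4; u=int(max(0,min(640-w,c[0]-w/2))); v=int(max(0,min(480-h,c[1]-h/2)))
    cv2.imwrite('pics/'+out,cv2.resize(g['frame'][v:v+h,u:u+w,::-1],(800,600),interpolation=cv2.INTER_CUBIC)); print('crop origin',u,v,'scale',800/w)
E
python3 - <<'E'
from h import *
g=shot('wrist','w1'); print(g['s']['ee_pos'],g['s']['ee_rot'],g['s']['qpos'],g['s']['time_s'])
c=proj(g,[[561,117,80],[466,133,80],[515,124,80]]); print(c); crop(g,c[2],320,'w1c.png')
E
```

```text
[409.3572849  111.66812639 190.52818114] [-178.76350511  -30.74838783   -8.83390553] [ 26.31045725  -6.09713036 129.36488075 -29.83281855  33.77938368
 146.46914808] 2.8
[[299.54176563 143.10761214]
 [293.65699771 245.11893855]
 [297.52841218 189.28839243]]
crop origin 137 69 scale 2.5
```

View pics/w1c.png

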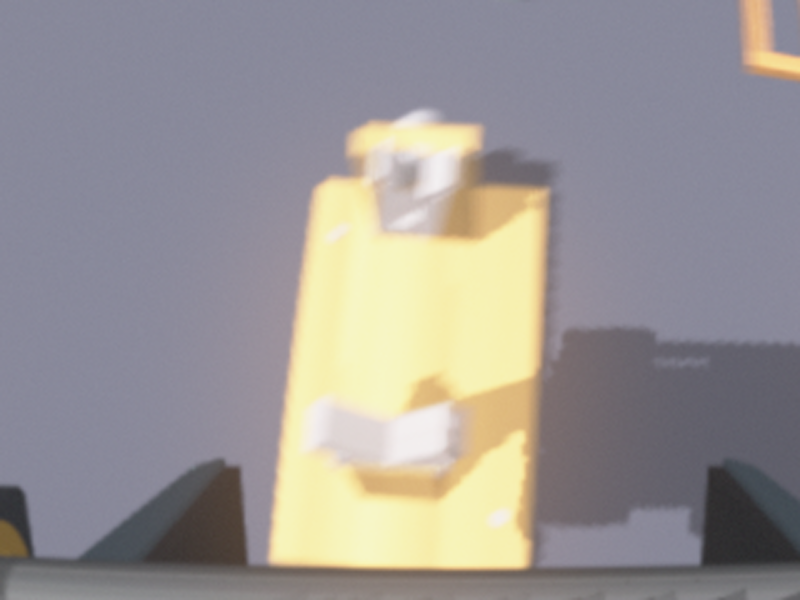

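The cradle fills the middle of the crop. The notch V's valley is near (387,435) and the jaw, with its dark slot, is near (408,175). I'll take a still shot zoomed on the jaw.

```bash
python3 - <<'E'
from h import *
g=shot('wrist','w1'); f=np.mean([grab('wrist')['frame'].astype(float) for _ in range(3)]+[g['frame']],0); g['frame']=f.astype(np.uint8); pickle.dump(g,open('w1.pkl','wb'))
print(g['s']['ee_pos'],g['s']['qvel'].round(1))
crop(g,(300,152),108,'w1j.png')
E
```

```text
[409.68604669 109.12317419 191.54447212] [ 1.9  1.  -0.7 -1.   0.1  0.1]
crop origin 246 111 scale 7.407407407407407
```

View pics/w1j.png

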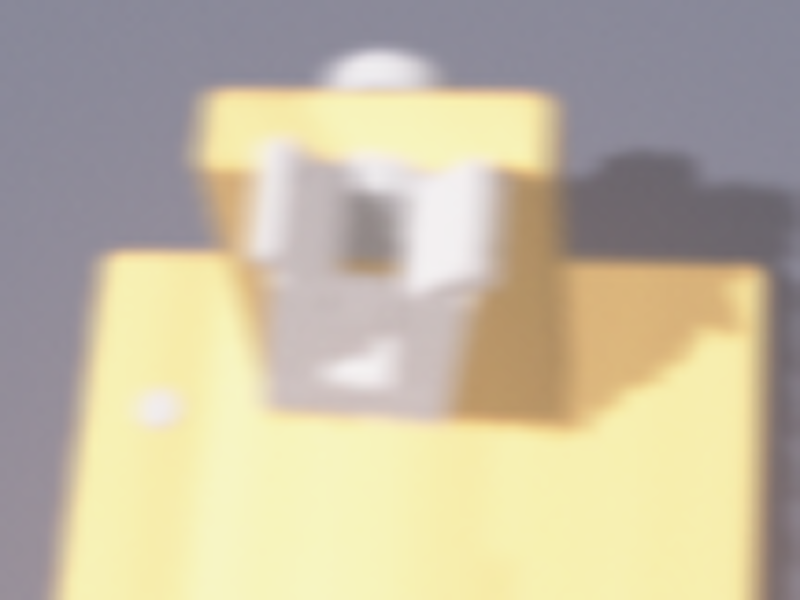

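```bash
python3 - <<'E'
from h import *
def fitbase(g,C0,name):
    hsv=cv2.cvtColor(g['frame'],cv2.COLOR_RGB2HSV); m=((hsv[...,0]>10)&(hsv[...,0]<32)&(hsv[...,1]>70)&(hsv[...,2]>90)).astype(np.uint8)
    return m
w=pickle.load(open('w1.pkl','rb')); m=fitbase(w,0,0)
# left/right edges in wrist view: rows between
L=[];Rr=[]
for v in list(range(175,225))+list(range(262,280)):
    u=np.flatnonzero(m[v,230:370])+230
    if len(u)>20: L.append(onz(w,(u[0]-.5,v),18)); Rr.append(onz(w,(u[-1]+.5,v),18))
for E in (L,Rr):
    E=np.array(E)[:,:2]; d=np.median(E,0); vx,vy,x0,y0=cv2.fitLine(E.astype(np.float32),cv2.DIST_HUBER,0,.01,.01).ravel(); vx,vy=(vx,vy) if vx>0 else(-vx,-vy)
    print('edge yaw',np.degrees(np.arctan2(vy,vx)),(x0,y0), 'y at x=515',y0+(515-x0)*vy/vx)
print('back corners',onz(w,(260.2,145),18),onz(w,(349.7,146.4),18))
g=grab('top'); m=fitbase(g,0,0); m[:, :230]=0; m[:,310:]=0; m[:210]=0; m[310:]=0
c=max(cv2.findContours(m,0,1)[0],key=cv2.contourArea); print('top rect',cv2.minAreaRect(np.array([onz(g,p[0],18)[:2] for p in c],np.float32)))
E
```

```text
edge yaw -11.058322 (np.float32(525.08264), np.float32(173.41402)) y at x=515 175.38454
edge yaw -11.458165 (np.float32(510.53), np.float32(75.64)) y at x=515 74.73396
back corners [606.8 158.   18. ] [587.9  60.   18. ]
top rect ((515.78173828125, 126.63391876220703), (101.6826171875, 170.84423828125), 78.78993225097656)
```

```bash
cat >> h.py <<'E'
CY=-11.2; C0=np.array([515.,125.5,0])
def cr(P): # cradle->world
    return R.from_euler('z',CY+(-90)+0,degrees=True).apply(np.zeros(3)) + R.from_euler('z',CY-90,degrees=True).apply(np.atleast_2d(P)) + C0
E
python3 - <<'E'
from h import *
w=pickle.load(open('w1.pkl','rb'))
# yaw check: cradle y -> world
print(cr([0,46,80]),cr([0,-46,80]))
tiles=[]
for phi in (None,-.3,-.15,0,.15,.3):
    s=6;u0,v0,ww,hh=253,118,66,50
    u0,v0,ww,hh=255,115,66,50
    im=cv2.resize(w['frame'][v0:v0+hh,u0:u0+ww,::-1],None,fx=s*2/3*1.0,fy=s*2/3,interpolation=cv2.INTER_CUBIC); k=s*2/3
    def dl(P,c,cl=False):
        q=((proj(w,cr(P))-[u0,v0]+.5)*k*8).round().astype(np.int32); cv2.polylines(im,[q],cl,c,1,cv2.LINE_AA,3)
    if phi is not None:
        dl([[-22,58,18],[-22,58,88],[22,58,88],[22,58,18]],(255,0,0))
        Ry=R.from_euler('y',phi)
        for y in (38,54):
            a=np.array([[-8,y,19],[-4,y,8],[-4,y,-12],[4,y,-12],[4,y,8],[8,y,19]],float); dl(Ry.apply(a)+[0,0,80],(0,0,255) if y==38 else (0,160,0))
    cv2.putText(im,str(phi),(3,12),0,.4,(0,0,0)); tiles.append(im)
o=np.vstack([np.hstack(tiles[:3]),np.hstack(tiles[3:])]); print(o.shape); cv2.imwrite('pics/ov.png',o)
E
```

```text
[[560.12393715 116.56521984  80.        ]] [[469.87606285 134.43478016  80.        ]]
(400, 792, 3)
```

View pics/ov.png

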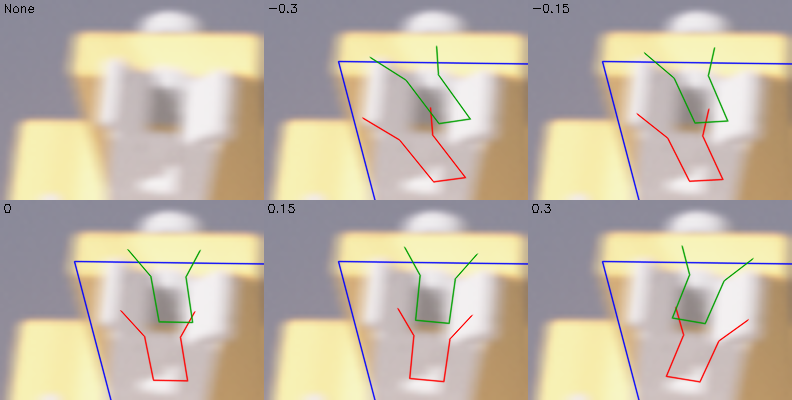

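The board's front edge sits about 2–3 px below its predicted line. Slot edges look nearly vertical in the image, which suggests a lean of about +0.1 rad. I'll take a second, lower view to confirm.

```bash
python3 - <<'E'
from h import *
rows([405,118,150],tilt(5,40),4)
E
```

```text
[{"tx": -0.013, "ty": -0.002, "tz": 0.016, "rx": 0.057, "ry": 0.075, "rz": -0.095, "gripper": -1}, {"tx": -0.014, "ty": -0.003, "tz": 0.016, "rx": 0.056, "ry": 0.075, "rz": -0.096, "gripper": -1}, {"tx": -0.014, "ty": -0.002, "tz": 0.015, "rx": 0.057, "ry": 0.075, "rz": -0.095, "gripper": -1}, {"tx": -0.015, "ty": -0.003, "tz": 0.015, "rx": 0.056, "ry": 0.075, "rz": -0.096, "gripper": -1}]
end [404.9 117.8 149.9] [179.98 -39.99   5.01]
```

>>> {"api": "send_rows", "payload": {"motion": [{"tx": -0.013, "ty": -0.002, "tz": 0.016, "rx": 0.057, "ry": 0.075, "rz": -0.095, "gripper": -1}, {"tx": -0.014, "ty": -0.003, "tz": 0.016, "rx": 0.056, "ry": 0.075, "rz": -0.096, "gripper": -1}, {"tx": -0.014, "ty": -0.002, "tz": 0.015, "rx": 0.057, "ry": 0.075, "rz": -0.095, "gripper": -1}, {"tx": -0.015, "ty": -0.003, "tz": 0.015, "rx": 0.056, "ry": 0.075, "rz": -0.096, "gripper": -1}, {"tx": 0, "ty": 0, "tz": 0, "rx": 0, "ry": 0, "rz": 0, "gripper": -1}, {"tx": 0, "ty": 0, "tz": 0, "rx": 0, "ry": 0, "rz": 0, "gripper": -1}]}}

```text
time_s: 3.85
ee_pos: [408.2, 107.3, 161.6]
ee_rot: [-179.1, -39.0, 5.1]
force: [0.0, -0.5, 0.5]
gripper_width: 91.5
gripper_force: 0.0
```

```bash
python3 - <<'E'
from h import *
g=shot('wrist','w2'); print(g['s']['ee_pos'],g['s']['ee_rot'],g['s']['qpos'].round(1))
c=proj(g,cr([[0,46,80],[0,-46,80]])); print(c)
def tile(u0,v0,ww,hh,k,phi):
    im=cv2.resize(g['frame'][v0:v0+hh,u0:u0+ww,::-1],None,fx=k,fy=k,interpolation=cv2.INTER_CUBIC)
    def dl(P,c):
        q=((proj(g,cr(P))-[u0,v0]+.5)*k*8).round().astype(np.int32); cv2.polylines(im,[q],False,c,1,cv2.LINE_AA,3)
    if phi is not None:
        dl([[-22,58,18],[-22,58,88],[22,58,88],[22,58,18]],(255,0,0))
        Ry=R.from_euler('y',phi)
        for y in (38,54):
            a=np.array([[-8,y,19],[-4,y,8],[-4,y,-12],[4,y,-12],[4,y,8],[8,y,19]],float); dl(Ry.apply(a)+[0,0,80],(0,0,255) if y==38 else (0,160,0))
        for y in (-54,-38): # pin 6mm radius: V apex at -8.5
            dl(np.array([[-15-0,y,80+15-8.5+0],[0,y,71.5],[15,y,80+6.5]]) if 0 else np.array([[-23.5,y,95],[0,y,71.5],[23.5,y,95]]),(0,0,255) if y==-54 else (0,160,0))
    return im
u,v=c[0].astype(int); a,b=c[1].astype(int); print(u,v,a,b)
J=[tile(u-33,v-25,66,50,6,p) for p in (None,.1)]
N=[tile(a-33,b-25,66,50,6,p) for p in (None,.1)]
h=min(N[0].shape[0],N[1].shape[0]); o=np.vstack([np.hstack(J),np.hstack(N)])[:600]; cv2.imwrite('pics/ov2.png',o); print(o.shape)
E
```

```text
[408.18933171 107.27567214 161.58030688] [-179.12127765  -39.03722397    5.1443636 ] [ 19.7  -6.8 140.4 -45.7  11.6 146.5]
[[334.48686455 148.04754539]
 [300.55496314 239.34929387]]
334 148 300 239
(600, 792, 3)
```

View pics/ov2.png

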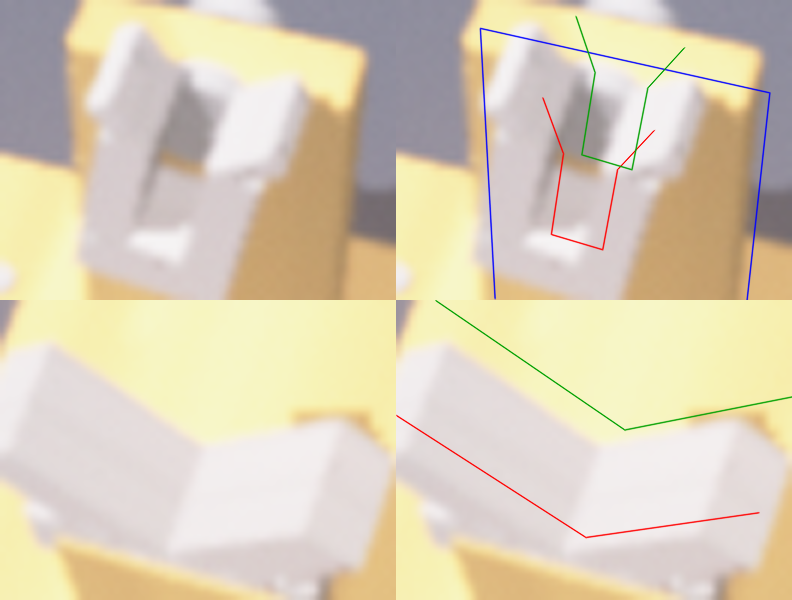

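The notch valley runs in the lower-left tile from (172,552) to (203,443). The slot floor corners are near (132,240), (160,158), (208,170) and (185,262). The slot leans more than the 0.1 overlay shows, and everything is shifted by about (-3.5,+2.3) px. I'll fit pose and lean to these points by least squares.

```bash
python3 - <<'E'
from h import *
from scipy.optimize import least_squares
w1=pickle.load(open('w1.pkl','rb')); w2=pickle.load(open('w2.pkl','rb'))
J=lambda p:np.array(p)/6+[300.5,122.5]; N=lambda p:np.array(p)/6+[266.5,213.5]; W=lambda p:np.array(p)/7.407+[245.5,110.5]
# (view,pixel,kind,point) kind j: jaw-frame (x,y,z rel axis) ; c: cradle
F=[(w2,J((132,240)),'j',(-4,38,-12)),(w2,J((185,262)),'j',(4,38,-12)),(w2,J((160,158)),'j',(-4,54,-12)),(w2,J((208,170)),'j',(4,54,-12)),
(w2,J((67,38)),'c',(-22,58,88)),(w2,J((350,108)),'c',(22,58,88)),
(w2,N((172,252)),'c',(0,-54,71.5)),(w2,N((203,143)),'c',(0,-38,71.5)),
(w1,W((343,272)),'j',(-4,54,-12)),(w1,W((397,272)),'j',(4,54,-12)),(w1,W((195,165)),'c',(-22,58,88)),(w1,W((558,172)),'c',(22,58,88)),
(w1,W((315,378)),'j',(-4,38,-12)),(w1,W((395,388)),'j',(4,38,-12))]
L=[(w2,J((190,75)),(-4,54)),(w2,J((178,100)),(-4,38)),(w1,W((345,195)),(-4,54))]
def pr(v,p,kind,P):
    q=R.from_euler('z',p[2]-90,degrees=True)
    if kind=='j': P=R.from_euler('y',p[3]).apply(P)+[0,0,80]
    return proj(v,q.apply(P)+[p[0],p[1],0])[0]
def res(p,full=False):
    o=[pr(v,p,k,P)-u for v,u,k,P in F]
    o=[np.concatenate(o)]
    for i,(v,u,(x,y)) in enumerate(L):
        a=pr(v,p,'j',(x,y,-12)); b=pr(v,p,'j',(x,y,8)); n=np.array([-(b-a)[1],(b-a)[0]])/np.linalg.norm(b-a); o.append([2*n@(u-a)])
    o.append([(p[2]+11.2)/.5]); return np.concatenate(o)
s=least_squares(res,[515,125.5,-11.2,.15],loss='soft_l1'); print(s.x.round(3)); print(res(s.x).round(1))
print(np.sqrt(np.diag(np.linalg.inv(s.jac.T@s.jac))).round(3))
E
```

```text
[ 5.12472e+02  1.27605e+02 -1.14160e+01  1.96000e-01]
[ 0.2  0.5 -0.2 -0.2  0.8  0.8  1.   1.7  0.4  0.2  1.6 -0.5 -0.5  0.2
  1.   0.4 -1.8 -0.4 -0.7  0.6 -0.6 -0.5 -1.5 -0.7  0.4 -0.  -1.8 -0.4
 -0.7  0.2  0.5 -0.4]
[0.324 0.331 0.34  0.016]
```

```bash
sed -i 's/^CY=.*/CY=-11.4; C0=np.array([512.5,127.6,0])/' h.py; python3 - <<'E'
from h import *
p=rows([420,60,290],down(45),12)
A=Rtool(77,40,None); rows(np.array([509,-130,36])+A.apply([-40,0,-135]),A,11,start=p)
E
```

```text
[{"tx": 0.014, "ty": 0.008, "tz": -0.016, "rx": 0.035, "ry": -0.105, "rz": -0.105, "gripper": -1}, {"tx": 0.014, "ty": 0.008, "tz": -0.017, "rx": 0.036, "ry": -0.105, "rz": -0.106, "gripper": -1}, {"tx": 0.011, "ty": 0.009, "tz": -0.017, "rx": 0.035, "ry": -0.104, "rz": -0.105, "gripper": -1}, {"tx": 0.01, "ty": 0.009, "tz": -0.019, "rx": 0.036, "ry": -0.105, "rz": -0.106, "gripper": -1}, {"tx": 0.009, "ty": 0.009, "tz": -0.019, "rx": 0.035, "ry": -0.105, "rz": -0.105, "gripper": -1}, {"tx": 0.007, "ty": 0.009, "tz": -0.02, "rx": 0.036, "ry": -0.105, "rz": -0.106, "gripper": -1}, {"tx": 0.006, "ty": 0.009, "tz": -0.02, "rx": 0.035, "ry": -0.105, "rz": -0.105, "gripper": -1}, {"tx": 0.004, "ty": 0.009, "tz": -0.021, "rx": 0.035, "ry": -0.105, "rz": -0.106, "gripper": -1}, {"tx": 0.002, "ty": 0.009, "tz": -0.021, "rx": 0.036, "ry": -0.104, "rz": -0.105, "gripper": -1}, {"tx": 0.0, "ty": 0.008, "tz": -0.021, "rx": 0.035, "ry": -0.105, "rz": -0.105, "gripper": -1}, {"tx": -0.001, "ty": 0.008, "tz": -0.021, "rx": 0.036, "ry": -0.105, "rz": -0.106, "gripper": -1}, {"tx": -0.002, "ty": 0.00
[... 547 characters left out ...]
tz": 0.019, "rx": 0.034, "ry": 0.118, "rz": -0.093, "gripper": -1}, {"tx": -0.049, "ty": 0.039, "tz": 0.016, "rx": 0.034, "ry": 0.118, "rz": -0.093, "gripper": -1}, {"tx": -0.052, "ty": 0.037, "tz": 0.012, "rx": 0.034, "ry": 0.118, "rz": -0.093, "gripper": -1}, {"tx": -0.054, "ty": 0.035, "tz": 0.008, "rx": 0.034, "ry": 0.118, "rz": -0.093, "gripper": -1}, {"tx": -0.056, "ty": 0.032, "tz": 0.004, "rx": 0.034, "ry": 0.118, "rz": -0.093, "gripper": -1}, {"tx": -0.058, "ty": 0.029, "tz": -0.001, "rx": 0.033, "ry": 0.118, "rz": -0.093, "gripper": -1}, {"tx": -0.06, "ty": 0.027, "tz": -0.004, "rx": 0.034, "ry": 0.118, "rz": -0.093, "gripper": -1}]
end [ 482.6 -244.6  113.6] [179.99 -40.    77.  ]
```

>>> {"api": "send_rows", "payload": {"motion": [{"tx": 0.014, "ty": 0.008, "tz": -0.016, "rx": 0.035, "ry": -0.105, "rz": -0.105, "gripper": -1}, {"tx": 0.014, "ty": 0.008, "tz": -0.017, "rx": 0.036, "ry": -0.105, "rz": -0.106, "gripper": -1}, {"tx": 0.011, "ty": 0.009, "tz": -0.017, "rx": 0.035, "ry": -0.104, "rz": -0.105, "gripper": -1}, {"tx": 0.01, "ty": 0.009, "tz": -0.019, "rx": 0.036, "ry": -0.105, "rz": -0.106, "gripper": -1}, {"tx": 0.009, "ty": 0.009, "tz": -0.019, "rx": 0.035, "ry": -0.105, "rz": -0.105, "gripper": -1}, {"tx": 0.007, "ty": 0.009, "tz": -0.02, "rx": 0.036, "ry": -0.105, "rz": -0.106, "gripper": -1}, {"tx": 0.006, "ty": 0.009, "tz": -0.02, "rx": 0.035, "ry": -0.105, "rz": -0.105, "gripper": -1}, {"tx": 0.004, "ty": 0.009, "tz": -0.021, "rx": 0.035, "ry": -0.105, "rz": -0.106, "gripper": -1}, {"tx": 0.002, "ty": 0.009, "tz": -0.021, "rx": 0.036, "ry": -0.104, "rz": -0.105, "gripper": -1}, {"tx": 0, "ty": 0.008, "tz": -0.021, "rx": 0.035, "ry": -0.105, "rz": -0.105, "gripper": -1}, {"tx": -0.001, "ty": 0.008, "tz": -0.021, "rx": 0.036, "ry": -0.105, "rz": -0.106, "gripper": -1}, {"tx": -0.002, "ty": 0.008, "tz": -0.022, "rx": 0.035, "ry": -0.105, "rz": -0.105, "gripper": -1}]}}

```text
time_s: 5.4
ee_pos: [411.6, 55.4, 278.8]
ee_rot: [178.2, -2.5, 41.0]
force: [-0.5, 0.3, 0.3]
gripper_width: 91.5
gripper_force: 0.0
```

>>> {"api": "send_rows", "payload": {"motion": [{"tx": -0.031, "ty": 0.047, "tz": 0.032, "rx": 0.034, "ry": 0.118, "rz": -0.093, "gripper": -1}, {"tx": -0.035, "ty": 0.046, "tz": 0.029, "rx": 0.034, "ry": 0.118, "rz": -0.093, "gripper": -1}, {"tx": -0.04, "ty": 0.045, "tz": 0.026, "rx": 0.034, "ry": 0.118, "rz": -0.093, "gripper": -1}, {"tx": -0.042, "ty": 0.043, "tz": 0.023, "rx": 0.033, "ry": 0.118, "rz": -0.093, "gripper": -1}, {"tx": -0.047, "ty": 0.042, "tz": 0.019, "rx": 0.034, "ry": 0.118, "rz": -0.093, "gripper": -1}, {"tx": -0.049, "ty": 0.039, "tz": 0.016, "rx": 0.034, "ry": 0.118, "rz": -0.093, "gripper": -1}, {"tx": -0.052, "ty": 0.037, "tz": 0.012, "rx": 0.034, "ry": 0.118, "rz": -0.093, "gripper": -1}, {"tx": -0.054, "ty": 0.035, "tz": 0.008, "rx": 0.034, "ry": 0.118, "rz": -0.093, "gripper": -1}, {"tx": -0.056, "ty": 0.032, "tz": 0.004, "rx": 0.034, "ry": 0.118, "rz": -0.093, "gripper": -1}, {"tx": -0.058, "ty": 0.029, "tz": -0.001, "rx": 0.033, "ry": 0.118, "rz": -0.093, "gripper": -1}, {"tx": -0.06, "ty": 0.027, "tz": -0.004, "rx": 0.034, "ry": 0.118, "rz": -0.093, "gripper": -1}, {"tx": 0, "ty": 0, "tz": 0, "rx": 0, "ry": 0, "rz": 0, "gripper": -1}]}}

```text
time_s: 6.9
ee_pos: [461.6, -254.8, 99.7]
ee_rot: [176.3, -41.2, 75.1]
force: [-1.2, -0.3, 0.4]
gripper_width: 90.9
gripper_force: 0.0
```

```bash
python3 - <<'E'
from h import *
g=shot('wrist','w3'); print(g['s']['ee_pos'],g['s']['ee_rot'],g['s']['qpos'].round(1))
c=proj(g,[[509,-130,36]])[0]; print(c); crop(g,c,320,'w3.png')
E
```

```text
[ 461.55684296 -254.78545528   99.74714673] [176.31939974 -41.19169478  75.12508845] [-51.4  31.1 100.4  35.7  75.9 -52.7]
[331.76790947 158.43762326]
crop origin 171 38 scale 2.5
```

View pics/w3.png

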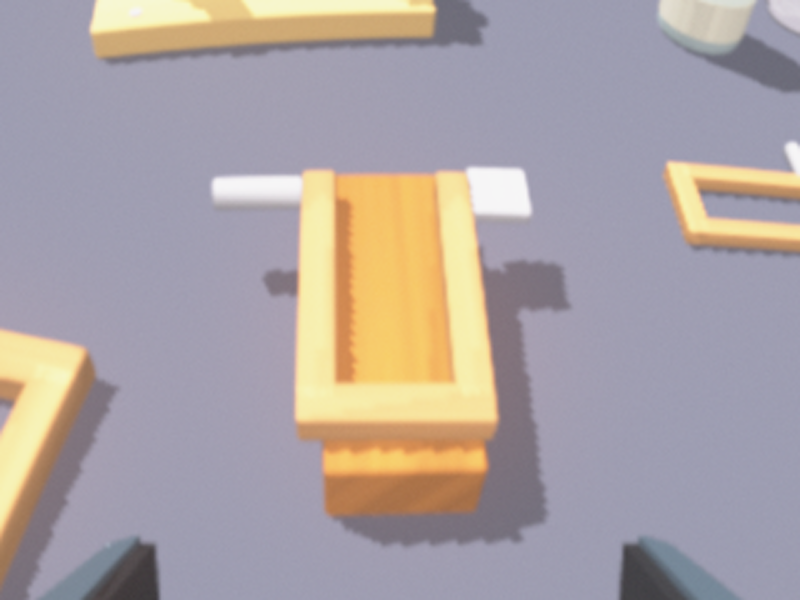

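The picture is clear. Yoke top corners in the crop are the pin-side leg end (304,172), tongue-side leg end (466,172) and crown corners (297,422) and (495,418). The pin tip is at (213,193) and the tongue end at (528,168)–(531,216). I'll fit the yoke pose to these.

```bash
python3 - <<'E'
from h import *
from scipy.optimize import least_squares
g=pickle.load(open('w3.pkl','rb'))
P=np.array([[58,30,6],[58,-30,6],[-50,30,6],[-50,-30,6],[52,62,0],[64,-52,3],[40,-52,3]],float)
U=np.array([(304,172),(466,172),(297,422),(495,418),(213,193),(526,168),(531,216)])/2.5+[170.6,37.6]
f=lambda p,z=36:proj(g,R.from_euler('z',p[2],degrees=True).apply(P)+[p[0],p[1],p[3]])-U
s=least_squares(lambda p:f(p).ravel(),[509,-130,77,36],loss='soft_l1'); print(s.x.round(2)); print(f(s.x).round(1).tolist())
s3=least_squares(lambda p:f([*p,36]).ravel(),[509,-130,77],loss='soft_l1'); print(s3.x.round(2))
x,y,yaw=s3.x
A=Rtool(yaw,40,None); tgt=np.array([x,y,36])+A.apply([0,0,18.8])
e=rows(tgt-A.apply([0,0,70]),A,4); rows(tgt,A,4,start=e)
E
```

```text
[ 505.8  -126.67   74.66   33.24]
[[-0.5, -0.7], [0.5, 0.1], [-0.7, -0.7], [0.9, 0.7], [0.9, 0.7], [-1.3, 0.7], [0.0, -0.8]]
[ 504.91 -128.83   74.59]
[{"tx": 0.029, "ty": 0.002, "tz": 0.042, "rx": 0.028, "ry": -0.01, "rz": 0.004, "gripper": -1}, {"tx": 0.028, "ty": 0.003, "tz": 0.043, "rx": 0.027, "ry": -0.01, "rz": 0.003, "gripper": -1}, {"tx": 0.029, "ty": 0.003, "tz": 0.042, "rx": 0.028, "ry": -0.01, "rz": 0.004, "gripper": -1}, {"tx": 0.03, "ty": 0.004, "tz": 0.041, "rx": 0.027, "ry": -0.01, "rz": 0.003, "gripper": -1}]
end [ 496.  -160.5   75.5] [179.98 -40.01  74.6 ]
[{"tx": -0.0, "ty": 0.0, "tz": 0.035, "rx": 0.0, "ry": -0.0, "rz": 0.0, "gripper": -1}, {"tx": -0.0, "ty": 0.0, "tz": 0.035, "rx": 0.0, "ry": -0.0, "rz": 0.0, "gripper": -1}, {"tx": -0.0, "ty": 0.0, "tz": 0.035, "rx": 0.0, "ry": -0.0, "rz": 0.0, "gripper": -1}, {"tx": -0.0, "ty": 0.0, "tz": 0.035, "rx": 0.0, "ry": -0.0, "rz": 0.0, "gripper": -1}]
end [ 508.  -117.1   21.9] [179.98 -40.01  74.6 ]
```

>>> {"api": "send_rows", "payload": {"motion": [{"tx": 0.029, "ty": 0.002, "tz": 0.042, "rx": 0.028, "ry": -0.01, "rz": 0.004, "gripper": -1}, {"tx": 0.028, "ty": 0.003, "tz": 0.043, "rx": 0.027, "ry": -0.01, "rz": 0.003, "gripper": -1}, {"tx": 0.029, "ty": 0.003, "tz": 0.042, "rx": 0.028, "ry": -0.01, "rz": 0.004, "gripper": -1}, {"tx": 0.03, "ty": 0.004, "tz": 0.041, "rx": 0.027, "ry": -0.01, "rz": 0.003, "gripper": -1}, {"tx": 0, "ty": 0, "tz": 0, "rx": 0, "ry": 0, "rz": 0, "gripper": -1}, {"tx": 0, "ty": 0, "tz": 0, "rx": 0, "ry": 0, "rz": 0, "gripper": -1}]}}

```text
time_s: 7.7
ee_pos: [495.5, -159.6, 77.3]
ee_rot: [179.8, -39.9, 74.8]
force: [-0.8, 0.3, 0.5]
gripper_width: 91.5
gripper_force: 0.0
```

```bash
python3 - <<'E'
from h import *
x,y,yaw=504.9,-128.8,74.6
A=Rtool(yaw,40,None); tgt=np.array([x,y,36])+A.apply([0,0,18.8]); print(tgt)
rows(tgt,A,6)
E
```

```text
[ 508.10908822 -117.14947869   21.59836447]
[{"tx": -0.001, "ty": 0.0, "tz": 0.024, "rx": 0.0, "ry": 0.001, "rz": 0.001, "gripper": -1}, {"tx": -0.0, "ty": 0.0, "tz": 0.023, "rx": 0.001, "ry": 0.0, "rz": 0.001, "gripper": -1}, {"tx": -0.001, "ty": 0.001, "tz": 0.024, "rx": 0.0, "ry": 0.001, "rz": 0.001, "gripper": -1}, {"tx": -0.0, "ty": -0.0, "tz": 0.024, "rx": 0.001, "ry": 0.0, "rz": 0.001, "gripper": -1}, {"tx": -0.001, "ty": 0.0, "tz": 0.024, "rx": 0.0, "ry": 0.001, "rz": 0.001, "gripper": -1}, {"tx": -0.001, "ty": 0.0, "tz": 0.023, "rx": 0.001, "ry": 0.001, "rz": 0.001, "gripper": -1}]
end [ 507.8 -117.3   21.6] [179.99 -40.01  74.61]
```

>>> {"api": "send_rows", "payload": {"motion": [{"tx": -0.001, "ty": 0, "tz": 0.024, "rx": 0, "ry": 0.001, "rz": 0.001, "gripper": -1}, {"tx": 0, "ty": 0, "tz": 0.023, "rx": 0.001, "ry": 0, "rz": 0.001, "gripper": -1}, {"tx": -0.001, "ty": 0.001, "tz": 0.024, "rx": 0, "ry": 0.001, "rz": 0.001, "gripper": -1}, {"tx": 0, "ty": 0, "tz": 0.024, "rx": 0.001, "ry": 0, "rz": 0.001, "gripper": -1}, {"tx": -0.001, "ty": 0, "tz": 0.024, "rx": 0, "ry": 0.001, "rz": 0.001, "gripper": -1}, {"tx": -0.001, "ty": 0, "tz": 0.023, "rx": 0.001, "ry": 0.001, "rz": 0.001, "gripper": -1}, {"tx": 0, "ty": 0, "tz": 0, "rx": 0, "ry": 0, "rz": 0, "gripper": -1}]}}

```text
time_s: 8.57
ee_pos: [507.1, -116.6, 20.0]
ee_rot: [-179.8, -40.1, 74.4]
force: [-0.1, -1.2, -0.4]
gripper_width: 91.2
gripper_force: 0.0
```

>>> {"api": "send_rows", "payload": {"motion": [{"tx": 0, "ty": 0, "tz": 0, "rx": 0, "ry": 0, "rz": 0, "gripper": 1}, {"tx": 0, "ty": 0, "tz": 0, "rx": 0, "ry": 0, "rz": 0, "gripper": 1}, {"tx": 0, "ty": 0, "tz": 0, "rx": 0, "ry": 0, "rz": 0, "gripper": 1}, {"tx": 0, "ty": 0, "tz": 0, "rx": 0, "ry": 0, "rz": 0, "gripper": 1}, {"tx": 0, "ty": 0, "tz": 0, "rx": 0, "ry": 0, "rz": 0, "gripper": 1}, {"tx": 0, "ty": 0, "tz": 0, "rx": 0, "ry": 0, "rz": 0, "gripper": 1}], "grip_force": 25}}

```text
time_s: 9.32
ee_pos: [507.6, -117.7, 20.9]
ee_rot: [-179.9, -40.1, 74.5]
force: [-0.3, -2.1, 2.1]
gripper_width: 59.3
gripper_force: 25.0
```

```bash
cat >> h.py <<'E'
LEAN=0.196
def home(h,lean=LEAN,dx=0,dy=0,off=(0,0,0)):
    "tool pose with yoke axis h above home along slot; off: yoke mid in tool frame rel. nominal"
    A=Rtool(0,40,CY-90,np.degrees(lean)); u=np.array([np.sin(lean),0,np.cos(lean)])
    m=cr(np.array([dx,dy,80])+u*(52+h))[0]; return m+A.apply(np.array([0,0,18.8])-np.array(off)),A
E
python3 - <<'E'
from h import *
s=env.state(); q=R.from_euler('xyz',s['ee_rot'],degrees=True); p0=np.array(s['ee_pos'])
e=rows(p0+[0,0,150],q,7,grip=1)
P,A=home(60); print(P); rows(P,A,12,grip=1,start=e,piv=[0,0,-19])
E
```

```text
[{"tx": 0.028, "ty": -0.0, "tz": -0.033, "rx": 0.0, "ry": 0.0, "rz": 0.0, "gripper": 1}, {"tx": 0.027, "ty": -0.0, "tz": -0.033, "rx": 0.0, "ry": 0.0, "rz": 0.0, "gripper": 1}, {"tx": 0.028, "ty": -0.0, "tz": -0.032, "rx": 0.0, "ry": 0.0, "rz": 0.0, "gripper": 1}, {"tx": 0.027, "ty": -0.0, "tz": -0.033, "rx": 0.0, "ry": 0.0, "rz": 0.0, "gripper": 1}, {"tx": 0.028, "ty": -0.0, "tz": -0.033, "rx": 0.0, "ry": 0.0, "rz": 0.0, "gripper": 1}, {"tx": 0.027, "ty": -0.0, "tz": -0.033, "rx": 0.0, "ry": 0.0, "rz": 0.0, "gripper": 1}, {"tx": 0.028, "ty": -0.0, "tz": -0.033, "rx": 0.0, "ry": 0.0, "rz": 0.0, "gripper": 1}]
end [ 507.8 -117.9  171.1] [-179.92  -40.05   74.49]
[505.86183559  94.67837304 175.19786799]
[{"tx": 0.025, "ty": -0.01, "tz": 0.024, "rx": -0.0, "ry": -0.219, "rz": -0.012, "gripper": 1}, {"tx": 0.028, "ty": -0.01, "tz": 0.02, "rx": -0.0, "ry": -0.219, "rz": -0.012, "gripper": 1}, {"tx": 0.03, "ty": -0.009, "tz": 0.016, "rx": -0.0, "ry": -0.219, "rz": -0.013, "gripper": 1}, {"tx": 0.032, "ty": -0.009, "tz": 0.012, "rx": -0.0, "ry": -0.218, "rz": -0.012, "gripper": 1}, {"tx": 0.033, "ty": -0.009, "tz": 0.008, "rx": -0.0, "ry": -0.219, "rz": -0.012, "gripper": 1}, {"tx": 0.034, "ty": -0.009, "tz": 0.004, "rx": -0.0, "ry": -0.219, "rz": -0.012, "gripper": 1}, {"tx": 0.034, "ty": -0.009, "tz": -0.0, "rx": -0.0, "ry": -0.219, "rz": -0.012, "gripper": 1}, {"tx": 0.034, "ty": -0.008, "tz": -0.005, "rx": -0.0, "ry": -0.219, "rz": -0.012, "gripper": 1}, {"tx": 0.033, "ty": -0.008, "tz": -0.01, "rx": -0.001, "ry": -0.219, "rz": -0.013, "gripper": 1}, {"tx": 0.032, "ty": -0.008, "tz": -0.013, "rx": 0.0, "ry": -0.219, "rz": -0.012, "gripper": 1}, {"tx": 0.03, "ty": -0.007, "tz": -0.018, "rx": 0.0, "ry": -0.218, "rz": -0.012, "gripper": 1}, {"tx": 0.028, "ty": -0.008, "tz": -0.021, "rx": 0.0, "ry": -0.219, "rz": -0.012, "gripper": 1}]
end [505.7  94.8 174.9] [179.98  38.76  78.58]
```

>>> {"api": "send_rows", "payload": {"motion": [{"tx": 0.028, "ty": 0, "tz": -0.033, "rx": 0, "ry": 0, "rz": 0, "gripper": 1}, {"tx": 0.027, "ty": 0, "tz": -0.033, "rx": 0, "ry": 0, "rz": 0, "gripper": 1}, {"tx": 0.028, "ty": 0, "tz": -0.032, "rx": 0, "ry": 0, "rz": 0, "gripper": 1}, {"tx": 0.027, "ty": 0, "tz": -0.033, "rx": 0, "ry": 0, "rz": 0, "gripper": 1}, {"tx": 0.028, "ty": 0, "tz": -0.033, "rx": 0, "ry": 0, "rz": 0, "gripper": 1}, {"tx": 0.027, "ty": 0, "tz": -0.033, "rx": 0, "ry": 0, "rz": 0, "gripper": 1}, {"tx": 0.028, "ty": 0, "tz": -0.033, "rx": 0, "ry": 0, "rz": 0, "gripper": 1}]}}

```text
time_s: 10.2
ee_pos: [507.5, -117.6, 172.6]
ee_rot: [-179.9, -40.0, 74.5]
force: [0.6, -0.4, -2.3]
gripper_width: 59.9
gripper_force: 25.0
```

>>> {"api": "send_rows", "payload": {"motion": [{"tx": 0.025, "ty": -0.01, "tz": 0.024, "rx": 0, "ry": -0.219, "rz": -0.012, "gripper": 1}, {"tx": 0.028, "ty": -0.01, "tz": 0.02, "rx": 0, "ry": -0.219, "rz": -0.012, "gripper": 1}, {"tx": 0.03, "ty": -0.009, "tz": 0.016, "rx": 0, "ry": -0.219, "rz": -0.013, "gripper": 1}, {"tx": 0.032, "ty": -0.009, "tz": 0.012, "rx": 0, "ry": -0.218, "rz": -0.012, "gripper": 1}, {"tx": 0.033, "ty": -0.009, "tz": 0.008, "rx": 0, "ry": -0.219, "rz": -0.012, "gripper": 1}, {"tx": 0.034, "ty": -0.009, "tz": 0.004, "rx": 0, "ry": -0.219, "rz": -0.012, "gripper": 1}, {"tx": 0.034, "ty": -0.009, "tz": 0, "rx": 0, "ry": -0.219, "rz": -0.012, "gripper": 1}, {"tx": 0.034, "ty": -0.008, "tz": -0.005, "rx": 0, "ry": -0.219, "rz": -0.012, "gripper": 1}, {"tx": 0.033, "ty": -0.008, "tz": -0.01, "rx": 0, "ry": -0.219, "rz": -0.013, "gripper": 1}, {"tx": 0.032, "ty": -0.008, "tz": -0.013, "rx": 0, "ry": -0.219, "rz": -0.012, "gripper": 1}, {"tx": 0.03, "ty": -0.007, "tz": -0.018, "rx": 0, "ry": -0.218, "rz": -0.012, "gripper": 1}, {"tx": 0.028, "ty": -0.008, "tz": -0.021, "rx": 0, "ry": -0.219, "rz": -0.012, "gripper": 1}]}}

```text
time_s: 11.7
ee_pos: [505.4, 96.0, 176.1]
ee_rot: [179.9, 38.9, 78.5]
force: [-0.0, -0.7, -2.4]
gripper_width: 60.1
gripper_force: 25.0
```

```bash
python3 - <<'E'
from h import *
s=env.state(); print(s['ee_pos'],s['ee_rot'],s['qpos'].round(1),s['gripper_width'])
P,A=home(38); rows(P,A,6,grip=1,piv=[0,0,-19])
E
```

```text
[505.44671107  95.9806414  176.12895648] [179.89813172  38.87766775  78.45414398] [ 27.9  27.6  91.9 -29.1  87.9  47.7] 60.1051142549877
[{"tx": 0.006, "ty": 0.0, "tz": 0.005, "rx": 0.0, "ry": 0.001, "rz": -0.001, "gripper": 1}, {"tx": 0.005, "ty": 0.0, "tz": 0.005, "rx": 0.0, "ry": 0.0, "rz": -0.0, "gripper": 1}, {"tx": 0.006, "ty": 0.001, "tz": 0.006, "rx": 0.0, "ry": 0.001, "rz": -0.001, "gripper": 1}, {"tx": 0.005, "ty": -0.0, "tz": 0.005, "rx": 0.0, "ry": 0.0, "rz": -0.001, "gripper": 1}, {"tx": 0.006, "ty": 0.0, "tz": 0.005, "rx": 0.0, "ry": 0.001, "rz": -0.0, "gripper": 1}, {"tx": 0.005, "ty": 0.0, "tz": 0.005, "rx": 0.0, "ry": 0.001, "rz": -0.001, "gripper": 1}]
end [506.6  98.9 153.7] [179.99  38.76  78.61]
```

>>> {"api": "send_rows", "payload": {"motion": [{"tx": 0.006, "ty": 0, "tz": 0.005, "rx": 0, "ry": 0.001, "rz": -0.001, "gripper": 1}, {"tx": 0.005, "ty": 0, "tz": 0.005, "rx": 0, "ry": 0, "rz": 0, "gripper": 1}, {"tx": 0.006, "ty": 0.001, "tz": 0.006, "rx": 0, "ry": 0.001, "rz": -0.001, "gripper": 1}, {"tx": 0.005, "ty": 0, "tz": 0.005, "rx": 0, "ry": 0, "rz": -0.001, "gripper": 1}, {"tx": 0.006, "ty": 0, "tz": 0.005, "rx": 0, "ry": 0.001, "rz": 0, "gripper": 1}, {"tx": 0.005, "ty": 0, "tz": 0.005, "rx": 0, "ry": 0.001, "rz": -0.001, "gripper": 1}, {"tx": 0, "ty": 0, "tz": 0, "rx": 0, "ry": 0, "rz": 0, "gripper": 1}]}}

```text
time_s: 12.58
ee_pos: [506.6, 97.9, 152.1]
ee_rot: [-179.8, 38.6, 78.8]
force: [0.6, -0.6, -1.2]
gripper_width: 59.9
gripper_force: 25.0
```

```bash
cat >> h.py <<'E'
def toolpt(s,P,off=(0,0,0),rot=0): # yoke-mid-frame points -> world via tool; yoke x fwd etc
    T=R.from_matrix(np.diag([1.,-1,-1])); Rt=R.from_euler('xyz',s['ee_rot'],degrees=True)
    # tool in yoke: Ry(-40)*T  => yoke in tool: T^-1 * Ry(40)
    q=T.inv()*R.from_euler('y',40+rot,degrees=True)
    return Rt.apply(q.apply(np.atleast_2d(P))+np.array([0,0,-18.8])+np.array(off))+s['ee_pos']
E
python3 - <<'E'
from h import *
g=shot('wrist','w4'); print(g['s']['ee_pos'],g['s']['ee_rot'])
c=proj(g,toolpt(g['s'],[52,0,0])); print(c, proj(g,cr([[0,46,80],[0,-46,80]])))
w,h=300,225; u0=int(c[0,0]-150); v0=max(0,int(c[0,1]-130)); k=8/3; print(u0,v0)
im=cv2.resize(g['frame'][v0:v0+h,u0:u0+w,::-1],None,fx=k,fy=k,interpolation=cv2.INTER_CUBIC)
def dl(P,c):
    q=((proj(g,P)-[u0,v0]+.5)*k*8).round().astype(np.int32); cv2.polylines(im,[q],False,c,1,cv2.LINE_AA,3)
dl(toolpt(g['s'],[[64,-52,3],[40,-52,3],[40,-30,3],[64,-30,3],[64,-52,3],[64,-52,-3]]),(0,0,255))
dl(toolpt(g['s'],[[58,30,6],[58,30,-6],[52,30,-6],[52,62,-6],[58,62,0],[52,62,6],[52,30,6]]),(0,0,255))
Ry=R.from_euler('y',LEAN)
for y in (38,54): dl(cr(Ry.apply(np.array([[-8,y,19],[-4,y,8],[-4,y,-12],[4,y,-12],[4,y,8],[8,y,19]],float))+[0,0,80]),(0,150,0))
for y in (-38,-54): dl(cr([[-23.5,y,95],[0,y,71.5],[23.5,y,95]]),(0,150,0))
cv2.imwrite('pics/w4.png',im)
E
```

```text
[506.57174483  97.90018144 152.08682533] [-179.81508314   38.6432786    78.79484938]
[[324.97364776 203.85069764]] [[407.07656013 148.16434452]
 [243.73736378 147.85801219]]
174 73
```

View pics/w4.png

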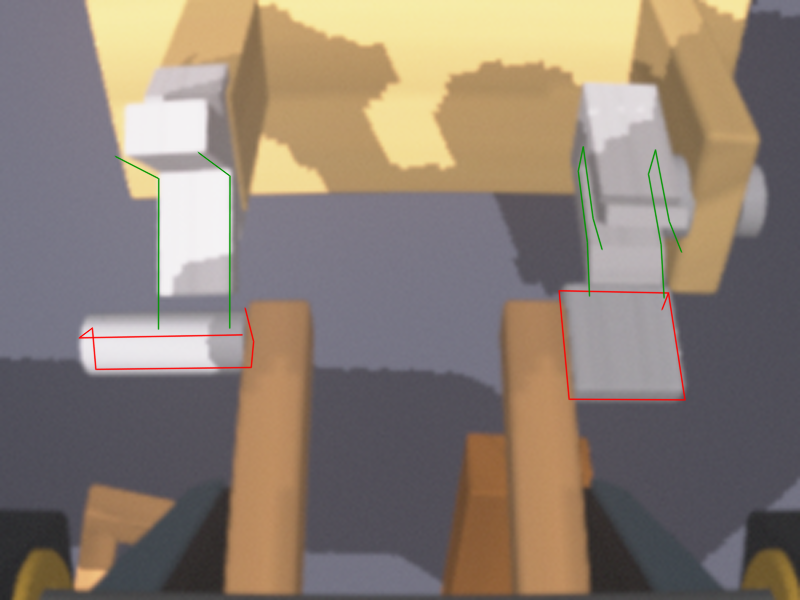

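The yoke overlay in red matches the real pin and tongue within about 1 mm. The notch overlay also agrees once its arms are drawn at their true length. I'll average the noisy pose readings, then descend along the slot.

```bash
cat >> h.py <<'E'
def avg(n=5):
    P=[];Q=[];F=[]
    for i in range(n):
        env.grab_frame('wrist'); s=env.state(); P.append(s['ee_pos']);Q.append(s['ee_rot']);F.append(s['force'])
    q=R.from_euler('xyz',Q,degrees=True).mean(); p=np.mean(P,0); print('pose',p.round(2),np.std(P,0).round(2),q.as_euler('xyz',degrees=True).round(2),'F',np.mean(F,0).round(2)); return p,q
E
python3 - <<'E'
from h import *
e=avg()
P,A=home(14); e=rows(P,A,8,grip=1,start=e,piv=[0,0,-19])
E
```

```text
pose [506.73  98.04 152.43] [0.02 0.01 0.04] [-179.86   38.62   78.78] F [ 0.06 -0.1  -1.54]
[{"tx": 0.005, "ty": -0.0, "tz": 0.004, "rx": -0.0, "ry": -0.001, "rz": 0.001, "gripper": 1}, {"tx": 0.004, "ty": -0.0, "tz": 0.003, "rx": -0.0, "ry": -0.0, "rz": 0.0, "gripper": 1}, {"tx": 0.005, "ty": -0.0, "tz": 0.004, "rx": -0.0, "ry": -0.001, "rz": 0.001, "gripper": 1}, {"tx": 0.004, "ty": -0.0, "tz": 0.003, "rx": -0.0, "ry": -0.0, "rz": 0.0, "gripper": 1}, {"tx": 0.005, "ty": -0.0, "tz": 0.004, "rx": -0.001, "ry": -0.001, "rz": 0.001, "gripper": 1}, {"tx": 0.004, "ty": -0.0, "tz": 0.003, "rx": 0.0, "ry": -0.001, "rz": 0.001, "gripper": 1}, {"tx": 0.005, "ty": -0.0, "tz": 0.004, "rx": 0.0, "ry": -0.0, "rz": 0.0, "gripper": 1}, {"tx": 0.005, "ty": -0.0, "tz": 0.003, "rx": 0.0, "ry": -0.001, "rz": 0.001, "gripper": 1}]
end [507.8 103.6 129.9] [179.99  38.78  78.59]
```

>>> {"api": "send_rows", "payload": {"motion": [{"tx": 0.005, "ty": 0, "tz": 0.004, "rx": 0, "ry": -0.001, "rz": 0.001, "gripper": 1}, {"tx": 0.004, "ty": 0, "tz": 0.003, "rx": 0, "ry": 0, "rz": 0, "gripper": 1}, {"tx": 0.005, "ty": 0, "tz": 0.004, "rx": 0, "ry": -0.001, "rz": 0.001, "gripper": 1}, {"tx": 0.004, "ty": 0, "tz": 0.003, "rx": 0, "ry": 0, "rz": 0, "gripper": 1}, {"tx": 0.005, "ty": 0, "tz": 0.004, "rx": -0.001, "ry": -0.001, "rz": 0.001, "gripper": 1}, {"tx": 0.004, "ty": 0, "tz": 0.003, "rx": 0, "ry": -0.001, "rz": 0.001, "gripper": 1}, {"tx": 0.005, "ty": 0, "tz": 0.004, "rx": 0, "ry": 0, "rz": 0, "gripper": 1}, {"tx": 0.005, "ty": 0, "tz": 0.003, "rx": 0, "ry": -0.001, "rz": 0.001, "gripper": 1}]}}

```text
time_s: 13.88
ee_pos: [507.8, 103.6, 129.7]
ee_rot: [-180.0, 38.8, 78.6]
force: [-0.4, -0.5, -1.4]
gripper_width: 60.0
gripper_force: 25.0
```

```bash
python3 - <<'E'
from h import *
e=avg(); print(env.state()['torque'].round(2))
P,A=home(5); e=rows(P,A,5,grip=1,start=e,piv=[0,0,-19])
E
```

```text
pose [507.74 103.61 129.67] [0.06 0.05 0.22] [-179.98   38.79   78.6 ] F [-0.05  0.05 -1.77]
[0.42 0.02 0.02]
[{"tx": 0.003, "ty": -0.0, "tz": 0.002, "rx": -0.0, "ry": 0.0, "rz": 0.0, "gripper": 1}, {"tx": 0.002, "ty": -0.0, "tz": 0.002, "rx": -0.0, "ry": 0.0, "rz": 0.0, "gripper": 1}, {"tx": 0.003, "ty": -0.0, "tz": 0.003, "rx": -0.0, "ry": 0.0, "rz": 0.0, "gripper": 1}, {"tx": 0.002, "ty": -0.0, "tz": 0.002, "rx": -0.0, "ry": 0.0, "rz": 0.0, "gripper": 1}, {"tx": 0.003, "ty": -0.0, "tz": 0.002, "rx": -0.001, "ry": 0.001, "rz": 0.0, "gripper": 1}]
end [508.1 105.2 121.3] [179.99  38.76  78.6 ]
```

>>> {"api": "send_rows", "payload": {"motion": [{"tx": 0.003, "ty": 0, "tz": 0.002, "rx": 0, "ry": 0, "rz": 0, "gripper": 1}, {"tx": 0.002, "ty": 0, "tz": 0.002, "rx": 0, "ry": 0, "rz": 0, "gripper": 1}, {"tx": 0.003, "ty": 0, "tz": 0.003, "rx": 0, "ry": 0, "rz": 0, "gripper": 1}, {"tx": 0.002, "ty": 0, "tz": 0.002, "rx": 0, "ry": 0, "rz": 0, "gripper": 1}, {"tx": 0.003, "ty": 0, "tz": 0.002, "rx": 0, "ry": 0, "rz": 0, "gripper": 1}]}}

```text
time_s: 14.75
ee_pos: [508.1, 105.2, 121.4]
ee_rot: [-180.0, 38.8, 78.6]
force: [0.1, 0.6, -0.8]
gripper_width: 59.9
gripper_force: 25.0
```

```bash
python3 - <<'E'
from h import *
e=avg(); print(env.state()['torque'].round(2))
P,A=home(1); e=rows(P,A,4,grip=1,start=e,piv=[0,0,-19])
E
```

```text
pose [508.07 105.19 121.38] [0.03 0.03 0.14] [-179.99   38.78   78.6 ] F [ 0.04  0.2  -1.45]
[ 0.49 -0.05 -0.06]
[{"tx": 0.002, "ty": -0.0, "tz": 0.001, "rx": -0.0, "ry": 0.0, "rz": 0.0, "gripper": 1}, {"tx": 0.001, "ty": -0.0, "tz": 0.002, "rx": -0.0, "ry": 0.0, "rz": 0.0, "gripper": 1}, {"tx": 0.002, "ty": -0.0, "tz": 0.001, "rx": -0.0, "ry": 0.0, "rz": 0.0, "gripper": 1}, {"tx": 0.001, "ty": -0.0, "tz": 0.001, "rx": -0.0, "ry": 0.0, "rz": 0.0, "gripper": 1}]
end [508.2 105.9 117.6] [-179.99   38.78   78.6 ]
```

>>> {"api": "send_rows", "payload": {"motion": [{"tx": 0.002, "ty": 0, "tz": 0.001, "rx": 0, "ry": 0, "rz": 0, "gripper": 1}, {"tx": 0.001, "ty": 0, "tz": 0.002, "rx": 0, "ry": 0, "rz": 0, "gripper": 1}, {"tx": 0.002, "ty": 0, "tz": 0.001, "rx": 0, "ry": 0, "rz": 0, "gripper": 1}, {"tx": 0.001, "ty": 0, "tz": 0.001, "rx": 0, "ry": 0, "rz": 0, "gripper": 1}]}}

```text
time_s: 15.5
ee_pos: [508.3, 106.0, 117.6]
ee_rot: [-180.0, 38.8, 78.6]
force: [0.3, -0.1, -1.8]
gripper_width: 59.6
gripper_force: 25.0
```

```bash
python3 - <<'E'
from h import *
e=avg(); print(env.state()['torque'].round(2))
P,A=home(-2); e=rows(P,A,4,grip=1,start=e,piv=[0,0,-19])
E
```

```text
pose [508.24 105.92 117.62] [0.02 0.01 0.07] [-179.99   38.78   78.59] F [-0.1   0.35 -1.46]
[ 0.41 -0.04 -0.  ]
[{"tx": 0.001, "ty": -0.0, "tz": 0.001, "rx": -0.0, "ry": 0.0, "rz": -0.0, "gripper": 1}, {"tx": 0.001, "ty": -0.0, "tz": 0.001, "rx": -0.0, "ry": 0.0, "rz": -0.0, "gripper": 1}, {"tx": 0.002, "ty": -0.0, "tz": 0.001, "rx": -0.0, "ry": 0.0, "rz": -0.0, "gripper": 1}, {"tx": 0.001, "ty": -0.0, "tz": 0.001, "rx": -0.0, "ry": 0.0, "rz": -0.0, "gripper": 1}]
end [508.4 106.6 114.5] [-179.99   38.78   78.59]
```

No contact yet; I'll continue until a contact force shows.

>>> {"api": "send_rows", "payload": {"motion": [{"tx": 0.001, "ty": 0, "tz": 0.001, "rx": 0, "ry": 0, "rz": 0, "gripper": 1}, {"tx": 0.001, "ty": 0, "tz": 0.001, "rx": 0, "ry": 0, "rz": 0, "gripper": 1}, {"tx": 0.001, "ty": 0, "tz": 0.001, "rx": 0, "ry": 0, "rz": 0, "gripper": 1}, {"tx": 0, "ty": 0, "tz": 0, "rx": 0, "ry": 0, "rz": 0, "gripper": 1}]}}

```text
time_s: 16.25
ee_pos: [508.2, 105.6, 116.6]
ee_rot: [180.0, 38.9, 78.6]
force: [-0.6, -0.3, 5.9]
gripper_width: 59.6
gripper_force: 25.0
```

>>> {"api": "send_rows", "payload": {"motion": [{"tx": 0.001, "ty": 0, "tz": 0.001, "rx": 0, "ry": 0, "rz": 0, "gripper": 1}, {"tx": 0, "ty": 0, "tz": 0, "rx": 0, "ry": 0, "rz": 0, "gripper": 1}]}}

```text
time_s: 16.5
ee_pos: [508.2, 105.6, 116.5]
ee_rot: [180.0, 38.9, 78.6]
force: [-2.3, -0.9, 8.5]
gripper_width: 59.7
gripper_force: 25.0
```

```bash
python3 - <<'E'
from h import *
e=avg(); print(env.state()['torque'].round(2))
m=toolpt(dict(ee_pos=e[0],ee_rot=e[1].as_euler('xyz',degrees=True)),[[52,46,0],[52,-42,0],[52,0,0]]); print(R.from_euler('z',CY-90,degrees=True).inv().apply(m-C0).round(2))
E
```

```text
pose [508.23 105.58 116.53] [0.02 0.01 0.02] [179.95  38.91  78.55] F [-1.48 -0.79  8.24]
[-0.56  0.48  0.01]
[[  0.6  -45.8   80.1 ]
 [  0.63  42.2   80.16]
 [  0.62   0.2   80.13]]
```

Contact came with the axis at 80.1 mm, but the moments say mostly the pin carries load (about x=480). I'll lower the tongue end slightly, pivoting about the pin.

```bash
cat > pv.py <<'E'
from h import *
import sys
def pivot(e,ddeg,dz=0):
    p,q=e; pin=q.inv().apply(toolpt(dict(ee_pos=p,ee_rot=q.as_euler('xyz',degrees=True)),[52,46,0])[0]-p)
    ax=-R.from_euler('z',CY-90,degrees=True).apply([1,0,0]); qn=R.from_rotvec(np.radians(ddeg)*ax)*q
    pn=p+q.apply(pin)-qn.apply(pin)+[0,0,dz]; return rows(pn,qn,3,grip=1,start=e,piv=pin)
pivot(avg(3),float(sys.argv[1]),float(sys.argv[2]))
E
python3 pv.py 0.9 0
```

```text
pose [508.23 105.58 116.54] [0.   0.01 0.02] [179.95  38.91  78.55] F [-2.03 -0.43  8.55]
[{"tx": 0.0, "ty": 0.0, "tz": 0.0, "rx": 0.008, "ry": -0.0, "rz": -0.006, "gripper": 1}, {"tx": 0.001, "ty": 0.001, "tz": 0.001, "rx": 0.008, "ry": -0.0, "rz": -0.007, "gripper": 1}, {"tx": -0.0, "ty": 0.0, "tz": 0.0, "rx": 0.007, "ry": -0.0, "rz": -0.006, "gripper": 1}]
end [508.7 105.6 115.8] [-178.9    38.9    79.28]
```

>>> {"api": "send_rows", "payload": {"motion": [{"tx": 0, "ty": 0, "tz": 0, "rx": 0.008, "ry": 0, "rz": -0.006, "gripper": 1}, {"tx": 0.001, "ty": 0.001, "tz": 0.001, "rx": 0.008, "ry": 0, "rz": -0.007, "gripper": 1}, {"tx": 0, "ty": 0, "tz": 0, "rx": 0.007, "ry": 0, "rz": -0.006, "gripper": 1}, {"tx": 0, "ty": 0, "tz": 0, "rx": 0, "ry": 0, "rz": 0, "gripper": 1}]}}

```text
time_s: 17.4
ee_pos: [508.8, 105.5, 116.9]
ee_rot: [-179.0, 38.9, 79.1]
force: [-2.5, 0.9, 13.3]
gripper_width: 59.7
gripper_force: 25.0
```

```bash
cat > chk.py <<'E'
from h import *
e=avg(); print(env.state()['torque'].round(2),env.state()['time_s'])
m=toolpt(dict(ee_pos=e[0],ee_rot=e[1].as_euler('xyz',degrees=True)),[[52,46,0],[52,-42,0],[52,0,0]]); print(R.from_euler('z',CY-90,degrees=True).inv().apply(m-C0).round(2))
E
python3 chk.py
```

```text
pose [508.79 105.53 116.89] [0.01 0.01 0.01] [-179.02   38.93   79.14] F [-3.25  0.23 12.8 ]
[-0.96  0.22 -0.29] 17.65
[[  0.52 -45.72  81.1 ]
 [  0.63  42.27  79.93]
 [  0.57   0.27  80.49]]
```

Both ends now carry load: the contact centre moved to mid-span and the tongue is at about 79.9 mm. I'll soften the grip so the yoke seats itself while held, levelling half back.

>>> {"api": "send_rows", "payload": {"motion": [{"tx": 0, "ty": 0, "tz": 0, "rx": 0, "ry": 0, "rz": 0, "gripper": 1}, {"tx": 0, "ty": 0, "tz": 0, "rx": -0.005, "ry": 0, "rz": 0.004, "gripper": 1}, {"tx": 0.001, "ty": 0, "tz": 0.001, "rx": -0.005, "ry": 0, "rz": 0.004, "gripper": 1}, {"tx": 0, "ty": 0, "tz": 0, "rx": 0, "ry": 0, "rz": 0, "gripper": 1}], "grip_force": 5}}

```text
time_s: 18.15
ee_pos: [508.8, 105.7, 114.7]
ee_rot: [-179.4, 38.9, 78.9]
force: [-1.4, -1.8, 5.8]
gripper_width: 60.1
gripper_force: 5.0
```

```bash
python3 chk.py; python3 - <<'E'
from h import *
g=shot('wrist','w5'); c=proj(g,toolpt(g['s'],[52,0,0]))[0]
w,h=260,195; u0=int(c[0]-130); v0=max(0,int(c[1]-100)); k=800/260; print(u0,v0)
im=cv2.resize(g['frame'][v0:v0+h,u0:u0+w,::-1],None,fx=k,fy=k,interpolation=cv2.INTER_CUBIC); cv2.imwrite('pics/w5.png',im[:600,:800])
E
```

```text
pose [508.75 105.71 114.69] [0.01 0.01 0.01] [-179.42   38.88   78.93] F [-1.4  -0.86  6.21]
[-0.47  0.13 -0.11] 18.4
[[  0.34 -45.62  78.67]
 [  0.4   42.38  77.98]
 [  0.37   0.38  78.31]]
194 103
```

View pics/w5.png

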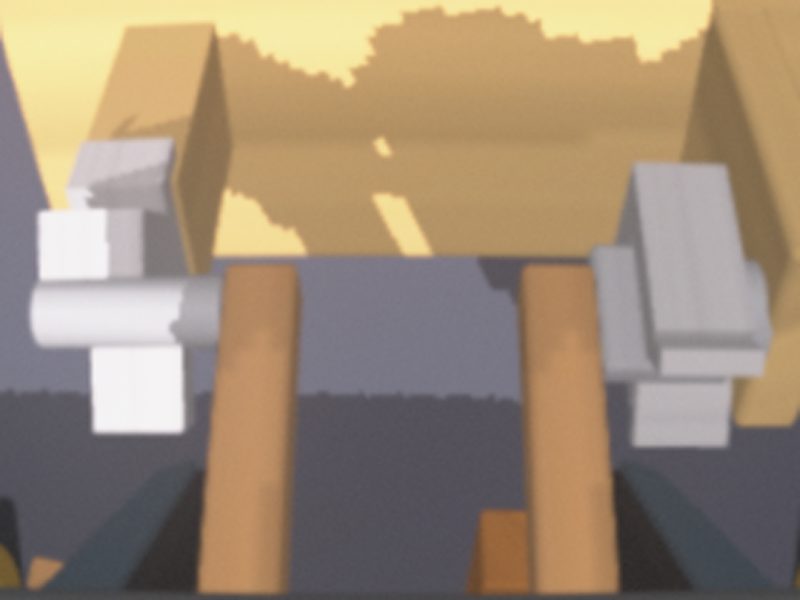

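The picture (upside down) shows the pin lying in the V at (35–220, 280–348). The tongue is between the jaw's cheeks, its visible edge running from rows 250 to 380. I'll compare with the predicted home projection.

```bash
python3 - <<'E'
from h import *
g=pickle.load(open('w5.pkl','rb')); k=800/260
T=lambda P:((proj(g,P)-[194,103]+.5)*k).round().tolist()
def yk(P,h=0,lean=LEAN):
    A=R.from_euler('z',CY-90,degrees=True)*R.from_euler('y',lean)
    M=np.array([[0,0,-1],[0,-1,0],[-1,0,0]]).T.astype(float); u=np.array([0,0,52+h])
    return A.apply(np.atleast_2d(P)@M.T+u)+cr([0,0,80])[0]
F=[[40,-34,3],[64,-34,3],[58,30,6],[58,-30,6],[52,62,0]]
for h in (0,2,4): print(h,T(yk(F,h)))
print('tool',T(toolpt(g['s'],F)))
E
```

```text
0 [[618.0, 376.0], [606.0, 249.0], [217.0, 267.0], [588.0, 269.0], [35.0, 320.0]]
2 [[619.0, 387.0], [607.0, 259.0], [216.0, 278.0], [589.0, 279.0], [33.0, 330.0]]
4 [[620.0, 399.0], [608.0, 269.0], [215.0, 288.0], [590.0, 290.0], [31.0, 340.0]]
tool [[619.0, 368.0], [606.0, 243.0], [221.0, 262.0], [588.0, 262.0], [39.0, 316.0]]
```

Both ends are home: the leg ends match h=0 and are level. Release, then retreat along the tool axis.

>>> {"api": "send_rows", "payload": {"motion": [{"tx": 0, "ty": 0, "tz": 0, "rx": 0, "ry": 0, "rz": 0, "gripper": 0}, {"tx": 0, "ty": 0, "tz": 0, "rx": 0, "ry": 0, "rz": 0, "gripper": -0.5}, {"tx": 0, "ty": 0, "tz": 0, "rx": 0, "ry": 0, "rz": 0, "gripper": -1}, {"tx": 0, "ty": 0, "tz": 0, "rx": 0, "ry": 0, "rz": 0, "gripper": -1}, {"tx": 0, "ty": 0, "tz": 0, "rx": 0, "ry": 0, "rz": 0, "gripper": -1}, {"tx": 0, "ty": 0, "tz": 0, "rx": 0, "ry": 0, "rz": 0, "gripper": -1}, {"tx": 0, "ty": 0, "tz": 0, "rx": 0, "ry": 0, "rz": 0, "gripper": -1}]}}

```text
time_s: 19.32
ee_pos: [508.8, 106.3, 113.4]
ee_rot: [-179.3, 38.8, 79.0]
force: [-0.2, -0.1, 0.0]
gripper_width: 91.2
gripper_force: 0.0
```

```bash
python3 - <<'E'
from h import *
a=pickle.load(open('w5.pkl','rb')); g=grab('wrist'); s=g['s']; print(s['gripper_width'],s['force'].round(1),s['ee_pos'])
# yoke shift between frames in upper region (legs ends)
d=cv2.absdiff(a['frame'],g['frame'])[100:230,190:450].mean(); print('diff',d)
for n,(u,v,w,h) in {'tongueleg':(350,175,60,70),'pin':(195,180,80,60)}.items():
    t=a['frame'][v:v+h,u:u+w]; S=g['frame'][v-12:v+h+12,u-12:u+w+12]; r=cv2.matchTemplate(S,t,cv2.TM_CCOEFF_NORMED); _,m,_,l=cv2.minMaxLoc(r); print(n,round(m,3),(l[0]-12,l[1]-12))
E
```

```text
91.16728917493958 [-0.2 -0.1  0. ] [508.80290233 106.28456499 113.42517909]
diff 5.28292899408284
tongueleg 0.986 (0, 2)
pin 0.982 (0, 2)
```

>>> {"api": "send_rows", "payload": {"motion": [{"tx": 0, "ty": 0, "tz": -0.02, "rx": 0, "ry": 0, "rz": 0, "gripper": -1}, {"tx": 0, "ty": 0, "tz": -0.04, "rx": 0, "ry": 0, "rz": 0, "gripper": -1}, {"tx": 0, "ty": 0, "tz": -0.06, "rx": 0, "ry": 0, "rz": 0, "gripper": -1}, {"tx": 0, "ty": 0, "tz": -0.08, "rx": 0, "ry": 0, "rz": 0, "gripper": -1}, {"tx": 0, "ty": 0, "tz": -0.08, "rx": 0, "ry": 0, "rz": 0, "gripper": -1}, {"tx": 0, "ty": 0, "tz": -0.05, "rx": 0, "ry": 0, "rz": 0, "gripper": -1}, {"tx": 0, "ty": 0, "tz": 0, "rx": 0, "ry": 0, "rz": 0, "gripper": -1}, {"tx": 0, "ty": 0, "tz": 0, "rx": 0, "ry": 0, "rz": 0, "gripper": -1}]}}

```text
time_s: 20.38
ee_pos: [529.9, 206.9, 241.4]
ee_rot: [-179.3, 38.8, 79.1]
force: [0.6, 0.3, 0.5]
gripper_width: 91.5
gripper_force: 0.0
```

```bash
python3 - <<'E'
from h import *
g=grab('wrist'); k=2.5
M=np.array([[0,0,-1],[0,-1,0],[-1,0,0]]).T.astype(float)
A=R.from_euler('z',CY-90,degrees=True)*R.from_euler('y',LEAN)
P=np.array([[58,30,6],[58,30,-6],[-50,30,6],[-50,-30,6],[58,-30,6],[52,62,0],[52,-52,3]],float)
W=A.apply(P@M.T+[0,0,52])+cr([0,0,80])[0]; q=proj(g,W); c=q.mean(0); u0,v0=int(max(0,c[0]-160)),int(max(0,c[1]-120)); print(u0,v0)
im=cv2.resize(g['frame'][v0:v0+240,u0:u0+320,::-1],(800,600),interpolation=cv2.INTER_CUBIC)
for p in q: cv2.drawMarker(im,tuple(int(x) for x in (p-[u0,v0]+.5)*k),(0,0,255),cv2.MARKER_CROSS,8,1)
cv2.imwrite('pics/w6.png',im)
E
```

```text
159 85
```

View pics/w6.png

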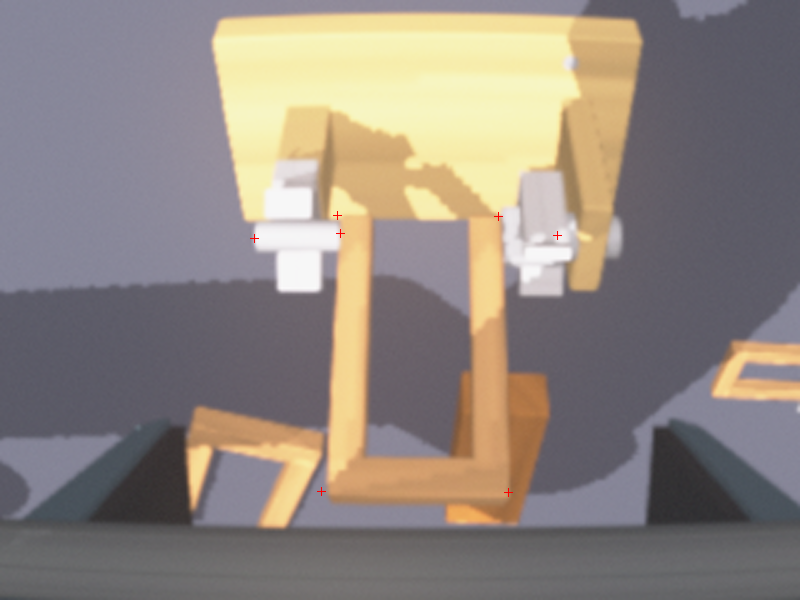

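The yoke stands by itself, crown up (the picture is inverted). Leg ends, pin and crown corners lie close to the predicted home marks, with the pin in the V and the tongue in the jaw.

```bash
python3 -c "
from workcell import env
print(env.job_done())"
```

```text
the job is handed in; nothing more can be done
None
```

I set the yoke crown up in the cradle, with its pin in the V notch and its tongue down in the jaw slot. It stood by itself in the last picture after release, and I handed the job in; no verdict came back.

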